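# Clear, load, dock and tare the module test fixture

### The job

First turn the lock collar of the test fixture fully to released, before moving the carriage, then draw the carriage all the way out to its load stops, clear the bare dummy heat sinks from its nests into the shallow grey tray, and lay every power module (circuit board with heat sink) flat in a nest of its own, board edges along the nest's. Only then slide the carriage fully home against the dock, after that turn the collar all the way to its locked mark, and last turn the dial knob until its pointer reads zero. Leave the other things on the table where they are and let go of everything.

Things in the scene. Friction and masses are not known exactly. Their poses are not given: they have to be found in the camera images.
- fixture: Docking test fixture, fixed to the table: dark steel base plate 190 (x) x 400 (y) x 12 mm. Origin at the centre of the underside. The carriage slides along its +y axis on two rails towards an aluminium dock block (190 x 84 mm, top 45 mm above the table) at the +y end; lock collar and dial stand on the dock.
- carriage (a joint): Position of the sliding carriage in m along the fixture's +y: 0 = fully out against the load stops, 0.100 = fully home against the dock. The carriage is an aluminium tray 144 (fixture x) x 124 (y) mm with four nests, friction about 2.5 N.
- carriage_handle (a point): Top region of the carriage's black upright handle, 8 mm below its top: a block 16 (fixture x) x 26 (fixture y) mm, 42 mm tall, 24 mm outside the tray's end that faces away from the dock; its top is 70 mm and its foot 28 mm above the table. Moves with the carriage.
- collar (a joint): Angle in rad of the captive lock collar, anticlockwise positive seen from above: 0 = fully released, 1.2 = locked, at its stop, where its tongue is over the black mark and reaches over the carriage's edge (bar along the fixture's y axis). At 0 bar and tongue point along the fixture direction at -2.77 rad from +x.
- collar_grip (a point): On the collar's vertical axis, 79 mm above the table, at the top of its black cross bar (56 long x 14 wide x 20 mm high, standing on a steel ring 48 mm in diameter whose top is 59 mm above the table). The bar runs lengthwise along the fixture direction (collar - 2.77) rad from the fixture's +x.
- dial (a joint): Angle in rad of the dial's knob and pointer, anticlockwise positive seen from above; 0 = pointer on the long black zero tick, which lies on the robot side (fixture -x) of the white face. Range -1.6 to 1.6.
- dial_grip (a point): On the dial knob's vertical axis, at its top, 81 mm above the table. The knob is a grey round cylinder 34 mm in diameter, 28 mm tall, standing on a white dial face 73 mm in diameter (53 mm above the table) with a steel pointer 2 to 3 mm above the face.
- nest0 (a point): Centre of the floor of nest 0 in the carriage (floor 25 mm above the table): a shallow recess 66 (fixture x) x 56 (fixture y) mm with walls 8 mm high and 4 mm thick; nests are 70 mm apart in x and 60 mm in y. Its axes are the fixture's. Moves with the carriage.
- nest1 (a point): Centre of the floor of nest 1 in the carriage (floor 25 mm above the table): a shallow recess 66 (fixture x) x 56 (fixture y) mm with walls 8 mm high and 4 mm thick; nests are 70 mm apart in x and 60 mm in y. Its axes are the fixture's. Moves with the carriage.
- nest2 (a point): Centre of the floor of nest 2 in the carriage (floor 25 mm above the table): a shallow recess 66 (fixture x) x 56 (fixture y) mm with walls 8 mm high and 4 mm thick; nests are 70 mm apart in x and 60 mm in y. Its axes are the fixture's. Moves with the carriage.
- nest3 (a point): Centre of the floor of nest 3 in the carriage (floor 25 mm above the table): a shallow recess 66 (fixture x) x 56 (fixture y) mm with walls 8 mm high and 4 mm thick; nests are 70 mm apart in x and 60 mm in y. Its axes are the fixture's. Moves with the carriage.
- module0: Power module: dark circuit board 54 (its x) x 44 (its y) x 4 mm with a square finned aluminium heat sink 34 x 34 mm, 24 mm tall, in its middle (total height 28 mm), 100 g. Origin at the centre of the underside, z up. All modules are alike; two to four are present, the others are None.
- module1: Power module: dark circuit board 54 (its x) x 44 (its y) x 4 mm with a square finned aluminium heat sink 34 x 34 mm, 24 mm tall, in its middle (total height 28 mm), 100 g. Origin at the centre of the underside, z up. All modules are alike; two to four are present, the others are None.
- module2: Power module: dark circuit board 54 (its x) x 44 (its y) x 4 mm with a square finned aluminium heat sink 34 x 34 mm, 24 mm tall, in its middle (total height 28 mm), 100 g. Origin at the centre of the underside, z up. All modules are alike; two to four are present, the others are None.
- module3: Power module: dark circuit board 54 (its x) x 44 (its y) x 4 mm with a square finned aluminium heat sink 34 x 34 mm, 24 mm tall, in its middle (total height 28 mm), 100 g. Origin at the centre of the underside, z up. All modules are alike; two to four are present, the others are None.
- tray: Shallow grey plastic tray fixed on the table, 108 (its x) x 118 (its y) mm outside, walls 4 mm thick and 10 mm high, floor about 4 mm thick. Origin at the centre of its underside. Both dummies fit side by side along its y.
- dummy0: Dummy block: bare finned aluminium heat sink 34 x 34 mm, 26 mm tall, without a circuit board, 80 g, standing in a nest of the carriage at the start. Origin at the centre of its underside. One or two are present, the other is None.
- dummy1: Dummy block: bare finned aluminium heat sink 34 x 34 mm, 26 mm tall, without a circuit board, 80 g, standing in a nest of the carriage at the start. Origin at the centre of its underside. One or two are present, the other is None.
- tin: Bystander: small round tin, 48 mm diameter, 45 mm tall, loose. Origin under its centre.
- flux: Bystander: small bottle, 48 mm diameter, 75 mm tall, loose. Origin under its centre.
- fanbox: Bystander: grey box 60 x 50 x 45 mm with a round grille, loose. Origin under its centre.

How it is judged:
On the way, in this order (a step that is already met when the one before it is completed fails the run):
1. the lock collar is turned to released (under 0.12 rad) with the carriage still where it was (within 12 mm) (value of joint collar below 0.12 rad and distance of carriage_handle from where it was at the start of the episode below 0.012 m), for 0.2 s.
2. the carriage is drawn out to the load stops (within 6 mm) (value of joint carriage below 0.006 m), for 0.2 s.
3. every module present lies flat in a nest and every dummy present stands in the tray while the carriage is out (within 12 mm of the load stops) and the collar released ((horizontal distance between module0 and nest0 below 0.011 m or horizontal distance between module0 and nest1 below 0.011 m or horizontal distance between module0 and nest2 below 0.011 m or horizontal distance between module0 and nest3 below 0.011 m) and z of each of module0, module1, module2, module3 in the frame of nest0 below 0.004 m and angle between each of module0, module1, module2, module3's own z axis and vertical below 0.12 rad and angle between the x axis of each of module0, module1, module2, module3 and the x axis of fixture, either way round below 0.25 rad and linear speed of each of module0, module1, module2, module3, dummy0, dummy1 below 0.03 m/s and (horizontal distance between module1 and nest0 below 0.011 m or horizontal distance between module1 and nest1 below 0.011 m or horizontal distance between module1 and nest2 below 0.011 m or horizontal distance between module1 and nest3 below 0.011 m) and (horizontal distance between module2 and nest0 below 0.011 m or horizontal distance between module2 and nest1 below 0.011 m or horizontal distance between module2 and nest2 below 0.011 m or horizontal distance between module2 and nest3 below 0.011 m) and (horizontal distance between module3 and nest0 below 0.011 m or horizontal distance between module3 and nest1 below 0.011 m or horizontal distance between module3 and nest2 below 0.011 m or horizontal distance between module3 and nest3 below 0.011 m) and x of dummy0 in the frame of tray between -0.055 and 0.055 m and y of dummy0 in the frame of tray between -0.06 and 0.06 m and z of each of dummy0, dummy1 in the frame of tray below 0.012 m and angle between each of dummy0, dummy1's own z axis and vertical below 0.2 rad and x of dummy1 in the frame of tray between -0.055 and 0.055 m and y of dummy1 in the frame of tray between -0.06 and 0.06 m and value of joint carriage below 0.012 m and value of joint collar below 0.2 rad), for 0.2 s.
4. the carriage is slid home against the dock (within 4 mm), the collar still released (value of joint carriage above 0.096 m and value of joint collar below 0.25 rad), for 0.2 s.
5. the collar is turned to its locked mark (within 0.1 rad), the carriage home (value of joint collar above 1.1 rad and value of joint carriage above 0.096 m), for 0.2 s.
6. the dial pointer reads zero (within 0.08 rad) (value of joint dial between -0.08 and 0.08 rad), for 0.3 s.
At the end, for the whole second after the job is handed in: Every module present lies flat and at rest in a nest (within 11 mm of its centre and 0.25 rad of its direction), every dummy present stands at rest on the floor of the grey tray, the carriage is home within 4 mm, the collar locked within 0.1 rad of its mark, and the dial within 0.08 rad of zero (all of step 5 and all of step 6 and (horizontal distance between module0 and nest0 below 0.011 m or horizontal distance between module0 and nest1 below 0.011 m or horizontal distance between module0 and nest2 below 0.011 m or horizontal distance between module0 and nest3 below 0.011 m) and z of each of module0, module1, module2, module3 in the frame of nest0 below 0.004 m and angle between each of module0, module1, module2, module3's own z axis and vertical below 0.12 rad and angle between the x axis of each of module0, module1, module2, module3 and the x axis of fixture, either way round below 0.25 rad and linear speed of each of module0, module1, module2, module3, dummy0, dummy1 below 0.03 m/s and (horizontal distance between module1 and nest0 below 0.011 m or horizontal distance between module1 and nest1 below 0.011 m or horizontal distance between module1 and nest2 below 0.011 m or horizontal distance between module1 and nest3 below 0.011 m) and (horizontal distance between module2 and nest0 below 0.011 m or horizontal distance between module2 and nest1 below 0.011 m or horizontal distance between module2 and nest2 below 0.011 m or horizontal distance between module2 and nest3 below 0.011 m) and (horizontal distance between module3 and nest0 below 0.011 m or horizontal distance between module3 and nest1 below 0.011 m or horizontal distance between module3 and nest2 below 0.011 m or horizontal distance between module3 and nest3 below 0.011 m) and x of dummy0 in the frame of tray between -0.055 and 0.055 m and y of dummy0 in the frame of tray between -0.06 and 0.06 m and z of each of dummy0, dummy1 in the frame of tray below 0.012 m and angle between each of dummy0, dummy1's own z axis and vertical below 0.2 rad and x of dummy1 in the frame of tray between -0.055 and 0.055 m and y of dummy1 in the frame of tray between -0.06 and 0.06 m); the robot touches nothing.
It fails at once if a bystander is moved more than 5 cm (distance of any of tin, flux, fanbox from where it was at the start of the episode above 0.05 m).
It fails at once if a bystander is tipped over (angle between any of tin, flux, fanbox's own z axis and vertical above 0.6 rad).
Of module0, module1, module2, module3 only 2 to 4 are there at a start; the rules pass over those that are not, and their reading is None.
Of dummy0, dummy1 only 1 to 2 are there at a start; the rules pass over those that are not, and their reading is None.
At some moment in a run one of module0, module1, module2, module3 may be knocked a few centimetres aside while the robot is not near it.
It also fails if it takes over 210 s, if anything falls off the work surface, if the arm or the gripper's body presses on something with over 40 N, if the wrist force passes 120 N, or if a joint passes its speed limit or range.

### The arm

A 6-joint arm with a two-finger parallel gripper is mounted at the origin on the work surface. World frame = base frame: x ahead of the robot, y to its left, z up, the work surface at z = 0. Lengths are in m, angles in rad, forces in N, time in s.
With the tool pointing down it reaches from about 0.3 to 0.85 m from the base axis. Payload 4.2 kg.
Tool frame: the origin (TCP) lies at the very end of the fingers, on their centre line; the grasp point (between the pads) lies 19 mm behind it; z points along the fingers, y is the line along which they close (so a half turn about z gives the same grasp; the last joint's range is limited). The gripper opens to 91 mm and grips with 3 to 60 N. Pads are 32 mm wide; open, the fingers measure 118 mm over their backs; the gripper's body (76 mm by 178 mm) begins 60 mm behind the grasp point.
Start: joints at [1.252, 0.32, 1.565, -0, 1.257, -0.02], TCP at [0.169, 0.55, 0.214] pointing down, gripper open.
Joint ranges: [-3.11, 3.11], [-0.84, 2.01], [0.21, 2.61], [-1.34, 4.49], [0.05, 2.63], [-2.56, 2.56]. Speed limits (rad/s): [2.57, 2.57, 3.14, 3.14, 3.14, 3.14].

### API

Orientations are given as a unit quaternion [x, y, z, w].
In Python, from workcell import * gives the robot as it stands. The module is installed in compiled form; this text tells all that it offers.
- The arm moves only by the tool apply_moves, never from a script. Its arguments are lists of equal length, an entry for each row: "xyz": the shift along the tool's x, y, z in units of 2 cm (1.0 is 2 cm), a list of three; "rot": the turn, a rotation vector about the tool's x, y, z in units of 5 degrees (1.0 is 5 degrees), a list of three. A call has 1 to 20 rows; each row shifts and turns the commanded pose from where the row before left it, along the tool's axes as they then stand; what a row does not reach is not made up. A row lasts 1/10 s, in which the tool goes at most 50 mm and 8.59 degrees, less where a joint would pass 70% of its speed; a pose out of reach is approached as far as the arm can. A call with a number of a shift or a turn outside -1 to 1 is refused whole. A call with a gripper value outside its range is refused whole. "fingers" is the closure, from -1 (fully open) to 1 (shut), set as the call begins (left out, the last holds). The fingers move at their own pace and stop on an object; the grip force is fixed at half the most. Time passes only in rows, so rows that do not move let the fingers close. It gives the time, the measured TCP pose, the force, the opening and the grip force at its end, in the units of the state.
- read_state(): the state, without advancing time (a new reading comes with each control period).
- camera(name): name is "scene" or "side" or "wrist"; returns the picture (480x640x3 uint8, blue, green, red); there is no depth.
- camera_params(name): a dict with "mtx" (3x3 intrinsics, pixels), "extrinsics" (4x4, takes a point from camera to world coordinates). Camera axes: x right, y down, z forward; pixel columns grow to the right and rows downward; lengths in m; the calibration is good to about 2 mm. A picture is of the moment at which its call begins: read the wrist's pose just before it. camera_params takes no time and is no camera call; for the wrist camera it gives the pose at the moment of the call.
- job_done(): hands the job in; it is judged then, once.
The state is a dict: "time": time; "joints": joint angles; "qvel": joint speeds; "effort": joint torques, N m; "tool_pos": TCP position; "ee_rot": TCP orientation; "contact_force": force on the tool from outside, world axes, zero at the start; "moment": the same for the moment, N m; "opening": finger opening in m; "grip_force": force on a finger pad.
Only numpy, scipy, OpenCV 4.12 (cv2) and the standard library are available. Lean on these libraries where they do the work, as an engineer would, in place of code of your own. Each camera call takes 0.05 s, during which the arm holds its last target. There are 200 camera calls.

## Working session

There is one attempt and no reset: what is moved stays moved. The work goes in short steps, Python scripts to look and compute and a tool call to move; the robot and the scene stay as the last step left them, time stands still between calls to the robot, and variables do not carry over. Pictures are saved under pics/ and viewed, at most 14 in all, crops included, and the job is handed in when it is done.

Besides the shell and the picture viewer there is one more tool, called after "Emit:" in YAML: its name, and indented under it one key for each argument. apply_moves: Moves the arm, as the interface text tells. Shifts and turns lie within -1 to 1; 1 stands for 2 cm of shift or 5 degrees of turn. Its arguments: {"type":"object","properties":{"xyz":{"type":"array","items":{"type":"array","items":{"type":"number","minimum":-1,"maximum":1}}},"rot":{"type":"array","items":{"type":"array","items":{"type":"number","minimum":-1,"maximum":1}}},"fingers":{"type":"number"}},"required":["xyz","rot"]}

```bash
mkdir -p pics; cat > h.py <<'E'
from workcell import *
import numpy as np, cv2
from scipy.spatial.transform import Rotation as R
def cam(n):
    P=camera_params(n); return np.array(P["mtx"]),np.array(P["extrinsics"])
def ray(n,uv,C=None):
    K,E=C or cam(n); d=E[:3,:3]@np.linalg.solve(K,[uv[0],uv[1],1.]); return E[:3,3],d/np.linalg.norm(d)
def onz(n,uv,z,C=None):
    o,d=ray(n,uv,C); return o+d*(z-o[2])/d[2]
def tri(rs):
    A=0;b=0
    for o,d in rs:
        M=np.eye(3)-np.outer(d,d);A=A+M;b=b+M@o
    return np.linalg.solve(A,b)
def proj(n,p,C=None):
    K,E=C or cam(n); q=K@(E[:3,:3].T@(np.array(p)-E[:3,3])); return q[:2]/q[2]
def snap(n,f):
    im=camera(n); cv2.imwrite(f"pics/{f}.png",im); return im
E
python3 - <<'E'
from h import *
np.set_printoptions(precision=3,suppress=True)
s=read_state();print(s["time"],s["tool_pos"],s["ee_rot"],s["opening"])
for n in("scene","side","wrist"):
    C=cam(n);print(n,C[0].round(0).tolist(),C[1]);snap(n,n+"0")
E
```

```text
0.0 [0.169 0.549 0.213] [ 0.149  0.989 -0.001 -0.   ] 0.09120796835919773
scene [[577.0, 0.0, 323.0], [0.0, 577.0, 240.0], [0.0, 0.0, 1.0]] [[-0.863  0.343 -0.37   1.031]
 [ 0.504  0.603 -0.618  0.831]
 [ 0.011 -0.72  -0.693  1.013]
 [ 0.     0.     0.     1.   ]]
side [[434.0, 0.0, 314.0], [0.0, 434.0, 234.0], [0.0, 0.0, 1.0]] [[ 0.79  -0.398  0.466 -0.02 ]
 [-0.613 -0.536  0.581 -0.677]
 [ 0.019 -0.745 -0.667  0.841]
 [ 0.     0.     0.     1.   ]]
wrist [[391.0, 0.0, 320.0], [0.0, 391.0, 242.0], [0.0, 0.0, 1.0]] [[ 0.294  0.92   0.259  0.096]
 [ 0.956 -0.283 -0.08   0.572]
 [-0.001  0.271 -0.963  0.383]
 [ 0.     0.     0.     1.   ]]
```

View pics/scene0.png

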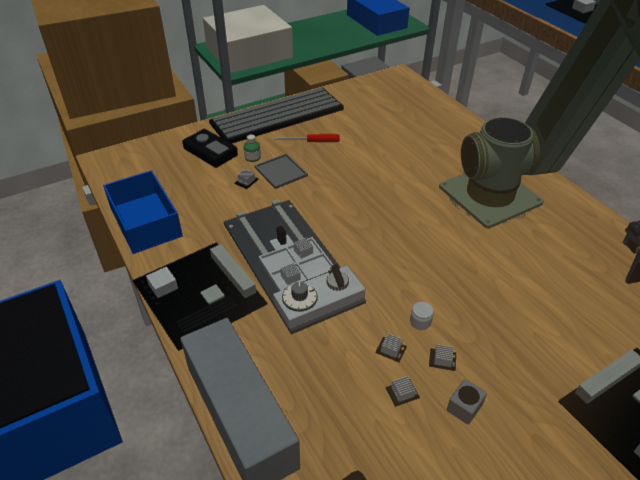

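View pics/side0.png

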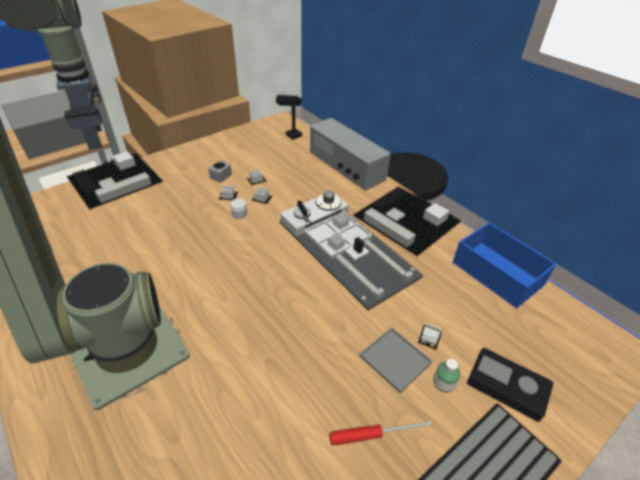

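The scene view shows the fixture in the middle. The handle is at (281,235), the collar at (338,275), the dial at (300,292), and dummies at (303,245) and (289,272). Modules are at (392,346), (444,356), (402,389) and (246,179), the tray is at (281,170) and the tin, flux and fanbox sit near them. The side view agrees: the fourth module is at (430,337) and the tray at (395,358).

```bash
python3 - <<'E'
from h import *
np.set_printoptions(precision=3,suppress=True)
for k,a,b in [("handle_top",(281,229),(359,240)),("collar_top",(337,267),(302,206)),("dial_top",(299,287),(329,197)),("m392",(392,343),(229,190)),("m444",(444,352),(238+24,193)),("m402",(402,385),(257,175)),("m246",(246,178),(431,332)),("tray",(281,170),(395,358)),("tin",(423,309),(238,203)),("fan",(467,394),(220,167)),("flux",(252,138),(450,366)),("d0",(303,243),(337,238)),("d1",(289,269),(342,217))]:
    print(k,tri([ray("scene",a),ray("side",b)]),onz("scene",a,.03),onz("side",b,.03))
S=lambda *u:[onz("scene",q,.0)[:2] for q in u]
print(S((226,225),(293,201)), [onz("scene",q,.045)[:2] for q in((290,321),(364,290))])
A=cv2.imread("pics/scene0.png")[130:410,200:500];cv2.imwrite("pics/c1.png",cv2.resize(A,None,fx=2.1,fy=2.1,interpolation=2))
E
```

```text
handle_top [ 0.598 -0.093  0.069] [ 0.579 -0.13   0.03 ] [ 0.631 -0.063  0.03 ]
collar_top [0.553 0.095 0.085] [0.525 0.051 0.03 ] [0.594 0.152 0.03 ]
dial_top [0.65  0.095 0.073] [0.632 0.061 0.03 ] [0.689 0.139 0.03 ]
m392 [0.494 0.315 0.033] [0.539 0.293 0.03 ] [0.458 0.353 0.03 ]
m444 [0.502 0.332 0.022] [0.459 0.364 0.03 ] [0.533 0.279 0.03 ]
m402 [0.577 0.381 0.024] [0.579 0.384 0.03 ] [0.573 0.372 0.03 ]
m246 [ 0.563 -0.382  0.016] [ 0.568 -0.362  0.03 ] [ 0.555 -0.388  0.03 ]
tray [ 0.455 -0.377  0.006] [ 0.468 -0.347  0.03 ] [ 0.442 -0.386  0.03 ]
tin [0.438 0.261 0.046] [0.427 0.252 0.03 ] [0.447 0.279 0.03 ]
fan [0.49  0.467 0.043] [0.482 0.463 0.03 ] [0.499 0.485 0.03 ]
flux [ 0.494 -0.478  0.069] [ 0.471 -0.531  0.03 ] [ 0.521 -0.469  0.03 ]
d0 [ 0.568 -0.039  0.053] [ 0.556 -0.059  0.03 ] [ 0.587 -0.021  0.03 ]
d1 [0.637 0.02  0.054] [0.626 0.001 0.03 ] [0.658 0.041 0.03 ]
[array([ 0.682, -0.244]), array([ 0.486, -0.243])] [array([0.7  , 0.147]), array([0.517, 0.152])]
```

View pics/c1.png

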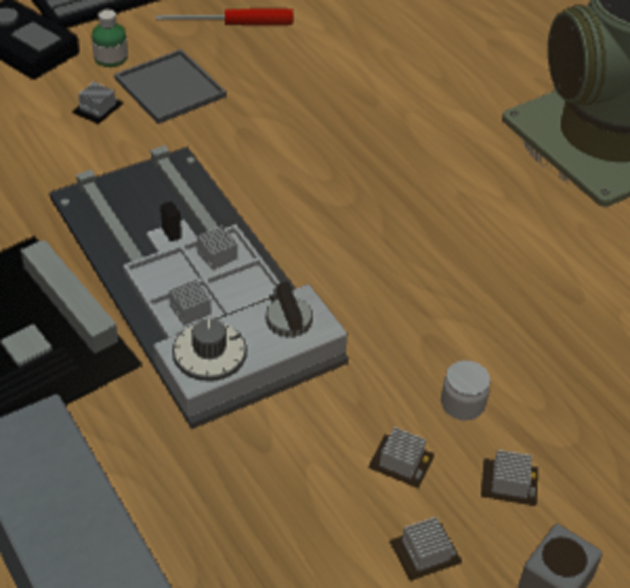

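```bash
cat >> h.py <<'E'
np.set_printoptions(precision=4,suppress=True)
def yaw(s=None):
    M=R.from_quat((s or read_state())["ee_rot"]).as_matrix(); return np.arctan2(M[1,1],M[0,1])
def plan(p,yw=None,n=None):
    """constant row that brings TCP to p with tool y axis at yaw yw (mod pi), tool down"""
    s=read_state();M=R.from_quat(s["ee_rot"]).as_matrix();y0=yaw(s)
    dy=0 if yw is None else (yw-y0+np.pi/2)%np.pi-np.pi/2
    plan_abs(p,dy,n)
def plan_abs(p,dy,n=None):
    s=read_state();M=R.from_quat(s["ee_rot"]).as_matrix()
    D=M.T@(np.array(p)-s["tool_pos"])
    n=n or int(np.ceil(max(np.linalg.norm(D)/.019,abs(np.degrees(dy))/4.9,1)))
    r=-dy/n   # about tool z (down)
    A=sum(R.from_rotvec([0,0,k*r]).as_matrix() for k in range(n))
    d=np.linalg.solve(A,D)/.02
    tilt=np.degrees(np.arccos(min(1,-M[2,2])))
    print(f"n={n} xyz={d.round(3).tolist()} rot={np.degrees(r)/5:.3f} | total tool-frame units {(D/.02).round(2).tolist()} dyaw {np.degrees(dy):.2f} tilt {tilt:.2f} j6 {s['joints'][5]:.2f} t {s['time']:.1f} F {np.array(s['contact_force']).round(1)}")
E
python3 - <<'E'
from h import *
plan((.59,0,.25),-.062,36)
E
```

```text
n=36 xyz=[-1.036, 0.031, -0.05] rot=0.425 | total tool-frame units [-28.19, -20.05, -1.81] dyaw -76.43 tilt 0.08 j6 -0.02 t 0.1 F [ 1.3 -1.9 -0.9]
```

Emit:
apply_moves:
  xyz:
    - [-0.93,0.03,-0.045]
    - [-0.93,0.03,-0.045]
    - [-0.93,0.03,-0.045]
    - [-0.93,0.03,-0.045]
    - [-0.93,0.03,-0.045]
    - [-0.93,0.03,-0.045]
    - [-0.93,0.03,-0.045]
    - [-0.93,0.03,-0.045]
    - [-0.93,0.03,-0.045]
    - [-0.93,0.03,-0.045]
    - [-0.93,0.03,-0.045]
    - [-0.93,0.03,-0.045]
    - [-0.93,0.03,-0.045]
    - [-0.93,0.03,-0.045]
    - [-0.93,0.03,-0.045]
    - [-0.93,0.03,-0.045]
    - [-0.93,0.03,-0.045]
    - [-0.93,0.03,-0.045]
    - [-0.93,0.03,-0.045]
    - [-0.93,0.03,-0.045]
  rot:
    - [0,0,0.38]
    - [0,0,0.38]
    - [0,0,0.38]
    - [0,0,0.38]
    - [0,0,0.38]
    - [0,0,0.38]
    - [0,0,0.38]
    - [0,0,0.38]
    - [0,0,0.38]
    - [0,0,0.38]
    - [0,0,0.38]
    - [0,0,0.38]
    - [0,0,0.38]
    - [0,0,0.38]
    - [0,0,0.38]
    - [0,0,0.38]
    - [0,0,0.38]
    - [0,0,0.38]
    - [0,0,0.38]
    - [0,0,0.38]

```text
time: 2.15
tool_pos: [0.4749, 0.3481, 0.2316]
ee_rot: [0.463, 0.886, -0.0, -0.0]
contact_force: [1.5, -0.3, 0.4]
opening: 0.0913
grip_force: 0.0
```

```bash
python3 - <<'E'
from h import *
print(read_state()["tool_pos"]);snap("wrist","w_mid")
plan((.59,0,.25),-.062,20)
E
```

```text
[0.4749 0.3481 0.2316]
n=20 xyz=[-0.927, 0.026, -0.043] rot=0.382 | total tool-frame units [-17.45, -5.18, -0.87] dyaw -38.21 tilt 0.15 j6 0.01 t 2.2 F [ 1.1 -2.  -0.7]
```

Emit:
apply_moves:
  xyz:
    - [-0.93,0.03,-0.045]
    - [-0.93,0.03,-0.045]
    - [-0.93,0.03,-0.045]
    - [-0.93,0.03,-0.045]
    - [-0.93,0.03,-0.045]
    - [-0.93,0.03,-0.045]
    - [-0.93,0.03,-0.045]
    - [-0.93,0.03,-0.045]
    - [-0.93,0.03,-0.045]
    - [-0.93,0.03,-0.045]
    - [-0.93,0.03,-0.045]
    - [-0.93,0.03,-0.045]
    - [-0.93,0.03,-0.045]
    - [-0.93,0.03,-0.045]
    - [-0.93,0.03,-0.045]
    - [-0.93,0.03,-0.045]
    - [-0.93,0.03,-0.045]
    - [-0.93,0.03,-0.045]
    - [-0.93,0.03,-0.045]
    - [0,0,0]
  rot:
    - [0,0,0.38]
    - [0,0,0.38]
    - [0,0,0.38]
    - [0,0,0.38]
    - [0,0,0.38]
    - [0,0,0.38]
    - [0,0,0.38]
    - [0,0,0.38]
    - [0,0,0.38]
    - [0,0,0.38]
    - [0,0,0.38]
    - [0,0,0.38]
    - [0,0,0.38]
    - [0,0,0.38]
    - [0,0,0.38]
    - [0,0,0.38]
    - [0,0,0.38]
    - [0,0,0.38]
    - [0,0,0.38]
    - [0,0,0.38]

```text
time: 4.2
tool_pos: [0.5914, 0.0195, 0.2488]
ee_rot: [0.727, 0.686, -0.0, 0.0]
contact_force: [0.8, 0.6, 0.1]
opening: 0.091
grip_force: 0.0
```

```bash
python3 - <<'E'
from h import *
print(read_state()["tool_pos"],yaw());C=cam("wrist");np.savez("w1.npz",K=C[0],E=C[1]);im=snap("wrist","w1")
plan((.59,0,.25),-.062)
cv2.imwrite("pics/w1s.png",cv2.resize(im,(800,600),interpolation=2))
E
```

```text
[0.5914 0.0195 0.2488] -0.05754635245325787
n=2 xyz=[-0.513, -0.003, -0.031] rot=0.024 | total tool-frame units [-1.03, -0.01, -0.06] dyaw -0.24 tilt 0.03 j6 0.07 t 4.2 F [0.2 0.5 0.6]
```

View pics/w1s.png

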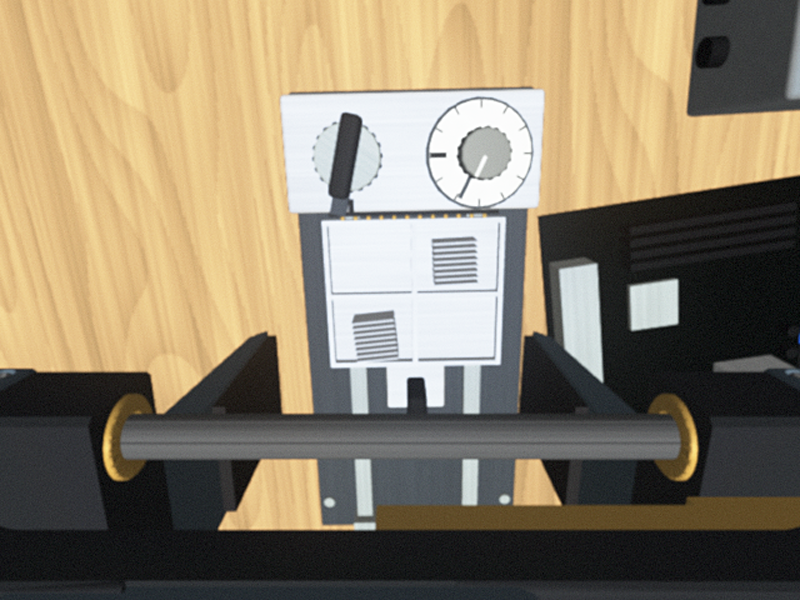

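The wrist view has up = +y. In the 800-wide picture the collar bar runs from (350,118) to (341,195) with its tongue over the carriage edge. The dial is at (480,152) with its pointer at (462,192) and the zero tick at (437,155). The dummies are at nests (455,260) and (376,337), and the handle is at (416,390).

```bash
python3 - <<'E'
from h import *
d=np.load("w1.npz");C=(d["K"],d["E"]);im=cv2.imread("pics/w1.png")
P=lambda u,z:onz("wrist",np.array(u)/1.25,z,C)[:2]
for z,L in((.045,((281,95),(545,89),(541,207),(291,212))),(.033,((321,220),(502,219),(500,363),(331,368))),(.012,((300,212),(321,523),(514,516)))):
    print(z,[P(u,z).round(4).tolist() for u in L])
g=cv2.cvtColor(im,cv2.COLOR_BGR2GRAY)
m=np.zeros_like(g);m[80:170,250:310]=(g[80:170,250:310]<60)
n,l,st,ce=cv2.connectedComponentsWithStats(m);i=1+np.argmax(st[1:,4])
r=cv2.minAreaRect(np.argwhere(l==i)[:,::-1].astype(np.float32));b=cv2.boxPoints(r);print("bar",st[i],r)
print([onz("wrist",q,.079,C)[:2].round(4).tolist() for q in b], onz("wrist",r[0],.075,C))
# knob: grey disc
m2=np.zeros_like(g);s=g[70:170,335:430];print(g[122,350:425:3])
c=P((486,153),.081);print("knob",c,"face",P((480,153),.053))
pc=P((480,153),.053);pt=P((462,193),.055);print("pointer",pt-pc,np.degrees(np.arctan2(*(pt-pc)[::-1])), "tick",P((437,155),.053))
print("knob two-view",tri([ray("wrist",(486/1.25,153/1.25),C),ray("scene",(300,288))]),"bar",tri([ray("wrist",r[0],C),ray("scene",(337,268))]))
E
```

```text
0.045 [[0.5142, 0.1483], [0.7011, 0.1416], [0.7, 0.0593], [0.5116, 0.0664]]
0.033 [[0.5317, 0.058], [0.6731, 0.0506], [0.6713, -0.0706], [0.5276, -0.067]]
0.012 [[0.5116, 0.0634], [0.4982, -0.2402], [0.6888, -0.2429]]
bar [275  93  14  65 160] ((281.9000244140625, 125.20000457763672), (4.949747085571289, 64.62955474853516), 8.130102157592773)
[[0.5562, 0.0777], [0.5682, 0.1281], [0.5721, 0.1274], [0.5604, 0.0769]] [0.564  0.1031 0.075 ]
[154 142 166 252 252 246  76 183 189 189 190 186 187 182 179 184 183 180
 181 178 251 252 253 207 167]
knob [0.6529 0.1001] face [0.6534 0.1008]
pointer [-0.0137 -0.0271] -116.86982395625037 tick [0.6226 0.1012]
knob two-view [0.6522 0.1011 0.0776] bar [0.5632 0.104  0.0954]
```

```bash
python3 - <<'E'
from h import *
d=np.load("w1.npz");C=(d["K"],d["E"])
print("ring",onz("wrist",(347/1.25,156/1.25),.059,C))
plan((.562,.104,.105),np.radians(-13.4),10)
E
```

```text
ring [0.5588 0.104  0.059 ]
n=10 xyz=[0.394, -0.202, 0.719] rot=0.202 | total tool-frame units [4.08, -1.7, 7.19] dyaw -10.09 tilt 0.03 j6 0.07 t 4.2 F [0.2 0.5 0.6]
```

Emit:
apply_moves:
  xyz:
    - [0.39,-0.21,0.72]
    - [0.39,-0.21,0.72]
    - [0.39,-0.21,0.72]
    - [0.39,-0.21,0.72]
    - [0.39,-0.21,0.72]
    - [0.39,-0.21,0.72]
    - [0.39,-0.21,0.72]
    - [0.39,-0.21,0.72]
    - [0.39,-0.21,0.72]
    - [0.39,-0.21,0.72]
    - [0,0,0]
    - [0,0,0.4]
    - [0,0,0.4]
    - [0,0,0.4]
    - [0,0,0.4]
    - [0,0,0.4]
    - [0,0,0]
  rot:
    - [0,0,0.2]
    - [0,0,0.2]
    - [0,0,0.2]
    - [0,0,0.2]
    - [0,0,0.2]
    - [0,0,0.2]
    - [0,0,0.2]
    - [0,0,0.2]
    - [0,0,0.2]
    - [0,0,0.2]
    - [0,0,0]
    - [0,0,0]
    - [0,0,0]
    - [0,0,0]
    - [0,0,0]
    - [0,0,0]
    - [0,0,0]

```text
time: 5.95
tool_pos: [0.5593, 0.1037, 0.0637]
ee_rot: [0.783, 0.622, -0.001, -0.001]
contact_force: [0.4, 0.1, -0.8]
opening: 0.0914
grip_force: 0.0
```

Emit:
apply_moves:
  xyz:
    - [0,0,0]
    - [0,0,0]
    - [0,0,0]
    - [0,0,0]
    - [0,0,0]
    - [0,0,0]
  rot:
    - [0,0,0]
    - [0,0,0]
    - [0,0,0]
    - [0,0,0]
    - [0,0,0]
    - [0,0,0]
  fingers: 1

```text
time: 6.55
tool_pos: [0.5602, 0.104, 0.0652]
ee_rot: [0.783, 0.622, 0.0, 0.0]
contact_force: [0.4, -1.0, 0.7]
opening: 0.046
grip_force: 0.0
```

```bash
python3 - <<'E'
from h import *
s=read_state();print(s["tool_pos"],s["moment"],s["opening"],s["grip_force"])
plan((.561,.104,.065),np.radians(-13.4))
E
```

```text
[0.5602 0.104  0.0652] [-0.095   0.0391 -0.0302] 0.04604606858145098 0.0
n=1 xyz=[0.007, 0.038, 0.008] rot=0.057 | total tool-frame units [0.01, 0.04, 0.01] dyaw -0.28 tilt 0.02 j6 0.39 t 6.5 F [ 0.4 -1.   0.7]
```

Fingers are still closing, so I'll give them a few more rows.

Emit:
apply_moves:
  xyz:
    - [0,0,0]
    - [0,0,0]
    - [0,0,0]
    - [0,0,0]
    - [0,0,0]
    - [0,0,0]
  rot:
    - [0,0,0]
    - [0,0,0]
    - [0,0,0]
    - [0,0,0]
    - [0,0,0]
    - [0,0,0]

```text
time: 7.15
tool_pos: [0.5584, 0.1041, 0.0649]
ee_rot: [0.783, 0.622, -0.001, -0.001]
contact_force: [-4.8, 1.8, 3.3]
opening: 0.0141
grip_force: 30.0
```

Emit:
apply_moves:
  xyz:
    - [0,0,0]
    - [0,0,0]
    - [0,0,0]
    - [0,0,0]
    - [0,0,0]
    - [0,0,0]
    - [0,0,0]
    - [0,0,0]
    - [0,0,0]
    - [0,0,0]
    - [0,0,0]
    - [0,0,0]
    - [0,0,0]
    - [0,0,0]
    - [0,0,0]
    - [0,0,0]
    - [0,0,0]
    - [0,0,0]
  rot:
    - [0,0,0.6]
    - [0,0,0.6]
    - [0,0,0.6]
    - [0,0,0.6]
    - [0,0,0.6]
    - [0,0,0.6]
    - [0,0,0.6]
    - [0,0,0.6]
    - [0,0,0.6]
    - [0,0,0.6]
    - [0,0,0.6]
    - [0,0,0.6]
    - [0,0,0.6]
    - [0,0,0.6]
    - [0,0,0.6]
    - [0,0,0.6]
    - [0,0,0.6]
    - [0,0,0.6]

```text
time: 8.95
tool_pos: [0.5589, 0.1038, 0.0648]
ee_rot: [0.98, 0.197, -0.001, -0.0]
contact_force: [-4.6, -0.2, 2.7]
opening: 0.0137
grip_force: 30.0
```

```bash
python3 - <<'E'
from h import *
s=read_state();print(s["tool_pos"],s["moment"],s["contact_force"],s["opening"],s["grip_force"],np.degrees(yaw()))
E
```

```text
[0.5589 0.1038 0.0648] [-0.0135  0.9595  0.1126] [-4.5864 -0.1928  2.7438] 0.01373003294836096 29.998626708984375 -67.22153955459683
```

Emit:
apply_moves:
  xyz:
    - [0,0,0]
    - [0,0,0]
    - [0,0,0]
    - [0,0,0]
  rot:
    - [0,0,0.4]
    - [0,0,0.4]
    - [0,0,0.0]
    - [0,0,0]

```text
time: 9.35
tool_pos: [0.5588, 0.1038, 0.0649]
ee_rot: [0.986, 0.165, -0.001, 0.0]
contact_force: [-5.2, -0.7, 4.0]
opening: 0.014
grip_force: 30.0
```

```bash
python3 - <<'E'
from h import *
s=read_state();print(s["tool_pos"],s["moment"],s["contact_force"],s["opening"],s["grip_force"],np.degrees(yaw()))
E
```

```text
[0.5588 0.1038 0.0649] [-0.052   1.1542  0.229 ] [-5.1765 -0.6792  4.0401] 0.01399242236755829 30.00736266374588 -71.03751125174226
```

Emit:
apply_moves:
  xyz:
    - [0,0,0]
    - [0,0,0]
    - [0,0,0]
    - [0,0,0]
    - [0,0,-0.5]
    - [0,0,-1]
    - [0,0,-1]
    - [0,0,0]
  rot:
    - [0,0,0]
    - [0,0,0]
    - [0,0,0]
    - [0,0,0]
    - [0,0,0]
    - [0,0,0]
    - [0,0,0]
    - [0,0,0]
  fingers: -1

```text
time: 10.15
tool_pos: [0.5626, 0.1044, 0.1184]
ee_rot: [0.986, 0.164, 0.004, -0.0]
contact_force: [0.1, 0.2, -1.0]
opening: 0.0747
grip_force: 0.0
```

```bash
python3 - <<'E'
from h import *
print(read_state()["tool_pos"])
plan((.599,-.096,.11),np.radians(-2.1),16)
E
```

```text
[0.5626 0.1044 0.1184]
n=16 xyz=[-0.443, 0.511, 0.026] rot=-0.863 | total tool-frame units [-1.52, 10.07, 0.42] dyaw 69.02 tilt 0.42 j6 1.40 t 10.2 F [ 0.1  0.2 -1. ]
```

Emit:
apply_moves:
  xyz:
    - [-0.44,0.51,0.026]
    - [-0.44,0.51,0.026]
    - [-0.44,0.51,0.026]
    - [-0.44,0.51,0.026]
    - [-0.44,0.51,0.026]
    - [-0.44,0.51,0.026]
    - [-0.44,0.51,0.026]
    - [-0.44,0.51,0.026]
    - [-0.44,0.51,0.026]
    - [-0.44,0.51,0.026]
    - [-0.44,0.51,0.026]
    - [-0.44,0.51,0.026]
    - [-0.44,0.51,0.026]
    - [-0.44,0.51,0.026]
    - [-0.44,0.51,0.026]
    - [-0.44,0.51,0.026]
    - [0,0,0]
    - [0,0,0]
  rot:
    - [0,0,-0.86]
    - [0,0,-0.86]
    - [0,0,-0.86]
    - [0,0,-0.86]
    - [0,0,-0.86]
    - [0,0,-0.86]
    - [0,0,-0.86]
    - [0,0,-0.86]
    - [0,0,-0.86]
    - [0,0,-0.86]
    - [0,0,-0.86]
    - [0,0,-0.86]
    - [0,0,-0.86]
    - [0,0,-0.86]
    - [0,0,-0.86]
    - [0,0,-0.86]
    - [0,0,0]
    - [0,0,0]

```text
time: 11.95
tool_pos: [0.596, -0.0954, 0.1061]
ee_rot: [0.722, 0.692, -0.0, -0.001]
contact_force: [-1.1, -0.0, -0.3]
opening: 0.0908
grip_force: 0.0
```

```bash
python3 - <<'E'
from h import *
print(read_state()["tool_pos"])
plan((.599,-.096,.047),np.radians(-2.1),5)
C=cam("wrist");np.savez("w2.npz",K=C[0],E=C[1]);snap("wrist","w2")
E
```

```text
[ 0.596  -0.0954  0.1061]
n=5 xyz=[-0.005, 0.031, 0.591] rot=-0.013 | total tool-frame units [-0.03, 0.15, 2.96] dyaw 0.33 tilt 0.08 j6 -0.14 t 11.9 F [-1.1 -0.  -0.3]
```

View pics/w2.png

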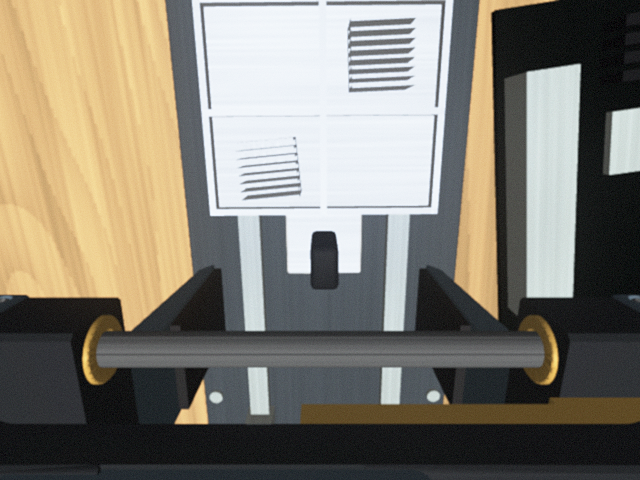

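The wrist view shows the handle top around (324,247) between the open fingers. The tray corners are at (197,2), (447,2), (437,213) and (212,213). The dummies show as fin patches at (381,55) and (270,168).

```bash
python3 - <<'E'
from h import *
d=np.load("w2.npz");C=(d["K"],d["E"]);d=np.load("w1.npz");C1=(d["K"],d["E"])
P=lambda u,z:onz("wrist",u,z,C)[:2]
print("handle",P((324,234),.07),P((324,262),.07))
print("tray",[P(u,.033).round(4).tolist() for u in((197,2),(447,2),(437,213),(212,213))])
print("A",[P(u,.051).round(4).tolist() for u in((348,20),(414,20),(412,90),(349,92))],tri([ray("",(381,55),C),ray("",(455/1.25,260/1.25),C1)]))
print("B",[P(u,.051).round(4).tolist() for u in((236,147),(295,138),(301,194),(243,199))],tri([ray("",(270,168),C),ray("",(376/1.25,337/1.25),C1)]))
E
```

```text
handle [ 0.5991 -0.0726] [ 0.5984 -0.0886]
tray [[0.5343, 0.0528], [0.672, 0.0469], [0.671, -0.0714], [0.5288, -0.0654]]
A [[0.6159, 0.0359], [0.6499, 0.0345], [0.6496, 0.0007], [0.6156, 0.0011]] [0.635 0.021 0.037]
B [[0.5518, -0.0251], [0.5851, -0.0217], [0.5867, -0.0531], [0.5529, -0.0546]] [ 0.5685 -0.0383  0.0412]
```

Emit:
apply_moves:
  xyz:
    - [0,0.02,0.6]
    - [0,0.02,0.6]
    - [0,0.02,0.6]
    - [0,0.02,0.6]
    - [0,0.02,0.5]
    - [0,0,0]
  rot:
    - [0,0,0]
    - [0,0,0]
    - [0,0,0]
    - [0,0,0]
    - [0,0,0]
    - [0,0,0]

```text
time: 12.6
tool_pos: [0.5974, -0.0954, 0.0466]
ee_rot: [0.721, 0.693, -0.001, -0.002]
contact_force: [-0.2, 0.5, -0.7]
opening: 0.0913
grip_force: 0.0
```

Emit:
apply_moves:
  xyz:
    - [0,0,0]
    - [0,0,0]
    - [0,0,0]
    - [0,0,0]
    - [0,0,0]
    - [0,0,0]
    - [0,0,0]
    - [0,0,0]
    - [0,0,0]
    - [0,0,0]
    - [0,0,0]
    - [0,0,0]
  rot:
    - [0,0,0]
    - [0,0,0]
    - [0,0,0]
    - [0,0,0]
    - [0,0,0]
    - [0,0,0]
    - [0,0,0]
    - [0,0,0]
    - [0,0,0]
    - [0,0,0]
    - [0,0,0]
    - [0,0,0]
  fingers: 1

```text
time: 13.8
tool_pos: [0.5984, -0.0956, 0.0487]
ee_rot: [0.721, 0.693, -0.0, -0.0]
contact_force: [-1.5, 0.6, 1.2]
opening: 0.0161
grip_force: 30.0
```

Emit:
apply_moves:
  xyz:
    - [-0.3,0,0]
    - [-0.35,0,0]
    - [-0.35,0,0]
    - [-0.35,0,0]
    - [-0.35,0,0]
    - [-0.35,0,0]
    - [-0.35,0,0]
    - [-0.35,0,0]
    - [-0.35,0,0]
    - [-0.35,0,0]
    - [-0.35,0,0]
    - [-0.35,0,0]
    - [-0.35,0,0]
    - [0,0,0]
  rot:
    - [0,0,0]
    - [0,0,0]
    - [0,0,0]
    - [0,0,0]
    - [0,0,0]
    - [0,0,0]
    - [0,0,0]
    - [0,0,0]
    - [0,0,0]
    - [0,0,0]
    - [0,0,0]
    - [0,0,0]
    - [0,0,0]
    - [0,0,0]

```text
time: 15.2
tool_pos: [0.5952, -0.1874, 0.0487]
ee_rot: [0.721, 0.693, -0.0, 0.001]
contact_force: [0.9, -3.2, -1.1]
opening: 0.0161
grip_force: 30.0
```

Emit:
apply_moves:
  xyz:
    - [-0.1,0,0]
    - [-0.1,0,0]
    - [-0.1,0,0]
    - [-0.1,0,0]
    - [0,0,0]
  rot:
    - [0,0,0]
    - [0,0,0]
    - [0,0,0]
    - [0,0,0]
    - [0,0,0]

```text
time: 15.7
tool_pos: [0.5951, -0.1914, 0.0487]
ee_rot: [0.722, 0.692, 0.001, -0.001]
contact_force: [3.3, 8.7, -0.4]
opening: 0.0161
grip_force: 30.0
```

Emit:
apply_moves:
  xyz:
    - [0,0,0]
    - [0,0,0]
    - [0,0,0]
    - [0,0,0]
    - [0,0,0]
    - [0,0,-0.8]
    - [0,0,-1]
    - [0.8,0,-0.8]
    - [0.8,0,-0.8]
    - [0.8,0,-0.8]
    - [0.8,0,-0.8]
    - [0.8,0,-0.8]
    - [0.8,0,-0.8]
    - [0.8,0,-0.8]
    - [0.8,0,-0.8]
    - [0,0,0]
    - [0,0,0]
  rot:
    - [0,0,0]
    - [0,0,0]
    - [0,0,0]
    - [0,0,0]
    - [0,0,0]
    - [0,0,0]
    - [0,0,0]
    - [0,0,0]
    - [0,0,0]
    - [0,0,0]
    - [0,0,0]
    - [0,0,0]
    - [0,0,0]
    - [0,0,0]
    - [0,0,0]
    - [0,0,0]
    - [0,0,0]
  fingers: -1

```text
time: 17.4
tool_pos: [0.5996, -0.0652, 0.2127]
ee_rot: [0.721, 0.693, -0.0, 0.0]
contact_force: [-1.1, -0.5, -0.0]
opening: 0.091
grip_force: 0.0
```

```bash
python3 - <<'E'
from h import *
print(read_state()["tool_pos"],np.degrees(yaw()))
C=cam("wrist");np.savez("w3.npz",K=C[0],E=C[1]);im=snap("wrist","w3")
cv2.imwrite("pics/w3s.png",cv2.resize(im[0:330,130:530],None,fx=1.8,fy=1.8,interpolation=2))
E
```

```text
[ 0.5996 -0.0652  0.2127] -2.256301047955633
```

View pics/w3s.png

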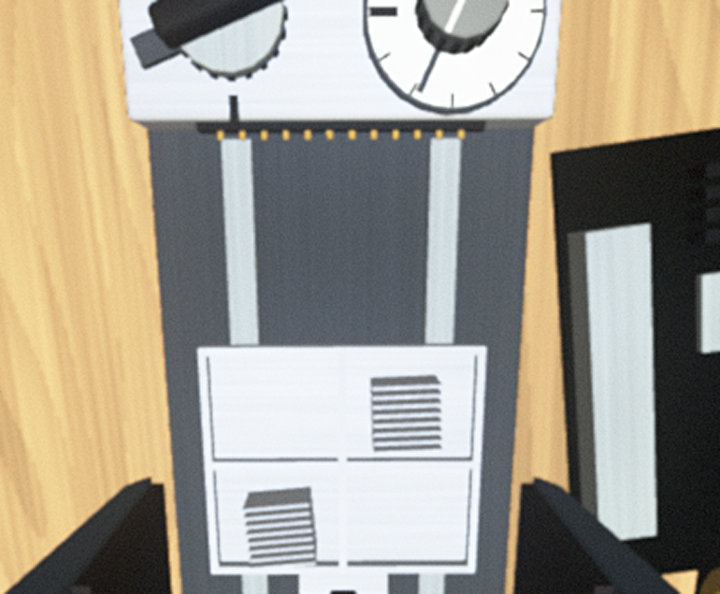

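The crop shows the carriage fully out, with corners at (198,347), (487,346), (476,572) and (211,574). The dummy tops span about (371..441, 384..450) and (246..316, 505..564). The collar tongue points away from the carriage, with the black mark at (234,108), so it's released.

```bash
python3 - <<'E'
from h import *
d=np.load("w3.npz");C=(d["K"],d["E"])
def P(us,z): return np.array([onz("",(u[0]/1.8+130,u[1]/1.8),z,C)[:2] for u in us])
t=P(((198,347),(487,346),(476,572),(211,574)),.033);print("tray",t,t.mean(0),np.degrees(np.arctan2(*(t[1]-t[0])[::-1])),np.degrees(np.arctan2(*(t[0]-t[3])[::-1]))-90)
for n,us in(("A",((371,384),(441,384),(441,450),(373,450))),("B",((246,507),(313,503),(316,562),(249,566)))):
    q=P(us,.051);print(n,q.mean(0),np.linalg.norm(q-np.roll(q,1,0),axis=1),np.degrees(np.arctan2(*(q[1]-q[0])[::-1])))
q=P(((128,122),(557,117)),.045);print("dock face",q)
# two-view height on dummies via w3 with scene pic
im=snap("scene","sc3");cv2.imwrite("pics/sc3c.png",cv2.resize(im[130:330,200:400],None,fx=3,fy=3,interpolation=2))
p=np.array([.599,-.104,.0]);
plan((.566,-.134,.11),np.radians(-2.1))
E
```

```text
tray [[ 0.5289 -0.0384]
 [ 0.6728 -0.0436]
 [ 0.6688 -0.1672]
 [ 0.5243 -0.1627]] [ 0.5987 -0.103 ] -2.0439151278547754 -2.125916570735967
A [ 0.6306 -0.0741] [0.0331 0.0336 0.0331 0.0335] -2.2449695319225467
B [ 0.5659 -0.1333] [0.0326 0.0338 0.0325 0.0347] 1.3907990519787312
dock face [[0.5098 0.0641]
 [0.6996 0.0588]]
n=7 xyz=[-0.495, -0.216, 0.727] rot=-0.007 | total tool-frame units [-3.47, -1.51, 5.09] dyaw 0.23 tilt 0.11 j6 -0.09 t 17.5 F [ 0.3 -1.1 -0.6]
```

View pics/sc3c.png

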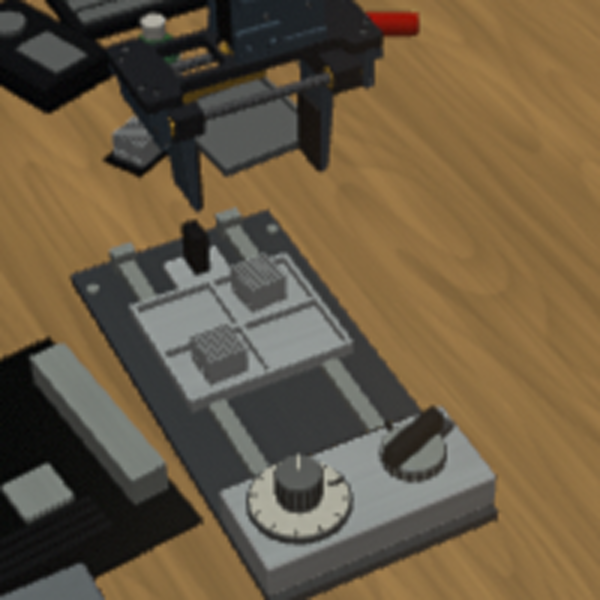

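```bash
python3 - <<'E'
from h import *
d=np.load("w3.npz");C=(d["K"],d["E"])
f=lambda u:(u[0]/1.8+130,u[1]/1.8)
for a,b in(((406,417),(219,347)),((281,535),(258,274))):
    print(tri([ray("",f(a),C),ray("scene",(b[0]/3+200,b[1]/3+130))]))
plan((.566,-.1335,.075),np.radians(0),10)
# tray from scene/side
im=cv2.imread("pics/scene0.png")
for u in((281,155),(255,170),(281,187),(307,171)): print(onz("scene",u,.01))
E
```

```text
[ 0.63   -0.0749  0.0441]
[ 0.5641 -0.1345  0.0463]
n=10 xyz=[-0.341, -0.157, 0.684] rot=-0.047 | total tool-frame units [-3.44, -1.5, 6.84] dyaw 2.33 tilt 0.11 j6 -0.09 t 17.5 F [ 0.3 -1.1 -0.6]
[ 0.4227 -0.4359  0.01  ]
[ 0.5209 -0.4075  0.01  ]
[ 0.4917 -0.302   0.01  ]
[ 0.3937 -0.3303  0.01  ]
```

Emit:
apply_moves:
  xyz:
    - [-0.34,-0.16,0.68]
    - [-0.34,-0.16,0.68]
    - [-0.34,-0.16,0.68]
    - [-0.34,-0.16,0.68]
    - [-0.34,-0.16,0.68]
    - [-0.34,-0.16,0.68]
    - [-0.34,-0.16,0.68]
    - [-0.34,-0.16,0.68]
    - [-0.34,-0.16,0.68]
    - [-0.34,-0.16,0.68]
    - [0,0,0]
    - [0,0,0.5]
    - [0,0,0.5]
    - [0,0,0.5]
    - [0,0,0.4]
    - [0,0,0]
  rot:
    - [0,0,-0.05]
    - [0,0,-0.05]
    - [0,0,-0.05]
    - [0,0,-0.05]
    - [0,0,-0.05]
    - [0,0,-0.05]
    - [0,0,-0.05]
    - [0,0,-0.05]
    - [0,0,-0.05]
    - [0,0,-0.05]
    - [0,0,0]
    - [0,0,0]
    - [0,0,0]
    - [0,0,0]
    - [0,0,0]
    - [0,0,0]
  fingers: -0.2

```text
time: 19.1
tool_pos: [0.5655, -0.1326, 0.0373]
ee_rot: [0.706, 0.708, -0.001, -0.001]
contact_force: [-0.4, -1.5, -1.0]
opening: 0.0544
grip_force: 0.0
```

Emit:
apply_moves:
  xyz:
    - [0,0,0]
    - [0,0,0]
    - [0,0,0]
    - [0,0,0]
    - [0,0,0]
    - [0,0,0]
  rot:
    - [0,0,0]
    - [0,0,0]
    - [0,0,0]
    - [0,0,0]
    - [0,0,0]
    - [0,0,0]
  fingers: 1

```text
time: 19.7
tool_pos: [0.5666, -0.133, 0.0391]
ee_rot: [0.706, 0.708, 0.0, 0.0]
contact_force: [-0.2, 1.2, 2.4]
opening: 0.0335
grip_force: 30.0
```

Emit:
apply_moves:
  xyz:
    - [0,0,-0.6]
    - [0,0,-1]
    - [0,0,-1]
    - [0,0,-0.5]
  rot:
    - [0,0,0]
    - [0,0,0]
    - [0,0,0]
    - [0,0,0]

```text
time: 20.1
tool_pos: [0.5675, -0.1333, 0.103]
ee_rot: [0.706, 0.708, 0.001, 0.001]
contact_force: [0.5, -0.3, -1.0]
opening: 0.0336
grip_force: 30.0
```

```bash
python3 - <<'E'
from h import *
s=read_state();print(s["tool_pos"],s["opening"])
plan((.464,-.395,.06),np.radians(16),16)
E
```

```text
[ 0.5675 -0.1333  0.103 ] 0.03355168882776585
n=16 xyz=[-0.77, -0.43, 0.134] rot=-0.198 | total tool-frame units [-13.07, -5.22, 2.14] dyaw 15.82 tilt 0.19 j6 -0.25 t 20.1 F [ 0.5 -0.3 -1. ]
```

Emit:
apply_moves:
  xyz:
    - [-0.77,-0.43,0.13]
    - [-0.77,-0.43,0.13]
    - [-0.77,-0.43,0.13]
    - [-0.77,-0.43,0.13]
    - [-0.77,-0.43,0.13]
    - [-0.77,-0.43,0.13]
    - [-0.77,-0.43,0.13]
    - [-0.77,-0.43,0.13]
    - [-0.77,-0.43,0.13]
    - [-0.77,-0.43,0.13]
    - [-0.77,-0.43,0.13]
    - [-0.77,-0.43,0.13]
    - [-0.77,-0.43,0.13]
    - [-0.77,-0.43,0.13]
    - [-0.77,-0.43,0.13]
    - [-0.77,-0.43,0.13]
    - [0,0,0]
    - [0,0,0]
  rot:
    - [0,0,-0.2]
    - [0,0,-0.2]
    - [0,0,-0.2]
    - [0,0,-0.2]
    - [0,0,-0.2]
    - [0,0,-0.2]
    - [0,0,-0.2]
    - [0,0,-0.2]
    - [0,0,-0.2]
    - [0,0,-0.2]
    - [0,0,-0.2]
    - [0,0,-0.2]
    - [0,0,-0.2]
    - [0,0,-0.2]
    - [0,0,-0.2]
    - [0,0,-0.2]
    - [0,0,0]
    - [0,0,0]

```text
time: 21.9
tool_pos: [0.4631, -0.3944, 0.0589]
ee_rot: [0.601, 0.799, 0.0, -0.0]
contact_force: [0.2, 0.5, -0.7]
opening: 0.0337
grip_force: 30.0
```

```bash
python3 - <<'E'
from h import *
s=read_state();print(s["tool_pos"],s["opening"],np.degrees(yaw()))
C=cam("wrist");np.savez("w4.npz",K=C[0],E=C[1]);snap("wrist","w4")
plan((.464,-.395,.018),np.radians(16))
E
```

```text
[ 0.4631 -0.3944  0.0589] 0.03368294341323673 16.113117673141957
n=3 xyz=[-0.02, 0.008, 0.683] rot=0.010 | total tool-frame units [-0.06, 0.02, 2.05] dyaw -0.16 tilt 0.06 j6 -1.01 t 21.9 F [ 0.6 -0.6 -0.5]
```

View pics/w4.png

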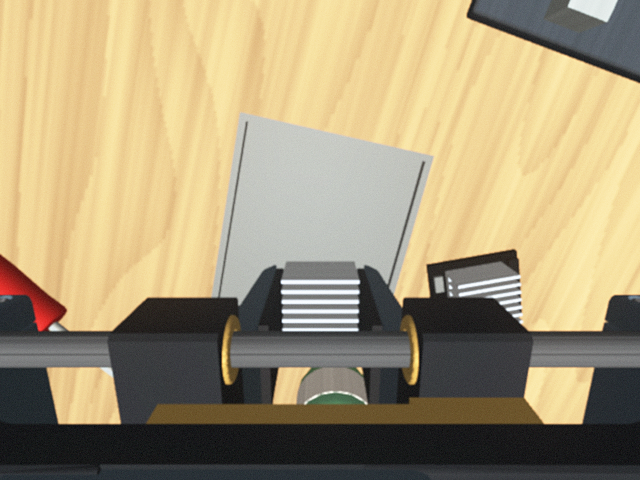

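The wrist view shows the tray's top corners at (243,115) and (432,155), its left edge through (217,298) and its right edge through (398,290). The dummy is held between the fingers, the fourth module is at (475,290), and the flux bottle is behind at (333,385).

```bash
python3 - <<'E'
from h import *
d=np.load("w4.npz");C=(d["K"],d["E"])
P=lambda u,z:onz("",u,z,C)[:2]
a,b,c,e=[P(u,.01) for u in((243,115),(432,155),(217,298),(398,290))]
print(a,b,c,e,np.linalg.norm(a-b),np.degrees(np.arctan2(*(b-a)[::-1])),np.degrees(np.arctan2(*(a-c)[::-1]))-90,np.degrees(np.arctan2(*(b-e)[::-1]))-90)
print([P(u,.004) for u in ((428,265),(514,250),(521,318))],"flux",P((333,375),.03))
E
```

```text
[ 0.3998 -0.324 ] [ 0.504  -0.3156] [ 0.4087 -0.4313] [ 0.5123 -0.3959] 0.10450398059744101 4.618608422543348 4.703614112347111 5.8915041699195285
[array([ 0.5264, -0.3775]), array([ 0.5727, -0.3542]), array([ 0.5952, -0.3944])] flux [ 0.4869 -0.4501]
```

```bash
python3 - <<'E'
from h import *
plan((.4593,-.404,.018),np.radians(5),6)
E
```

```text
n=6 xyz=[-0.075, -0.049, 0.342] rot=0.372 | total tool-frame units [-0.43, -0.33, 2.05] dyaw -11.16 tilt 0.06 j6 -1.01 t 21.9 F [ 0.6 -0.6 -0.5]
```

Emit:
apply_moves:
  xyz:
    - [-0.075,-0.05,0.34]
    - [-0.075,-0.05,0.34]
    - [-0.075,-0.05,0.34]
    - [-0.075,-0.05,0.34]
    - [-0.075,-0.05,0.34]
    - [-0.075,-0.05,0.34]
    - [0,0,0]
    - [0,0,0]
  rot:
    - [0,0,0.37]
    - [0,0,0.37]
    - [0,0,0.37]
    - [0,0,0.37]
    - [0,0,0.37]
    - [0,0,0.37]
    - [0,0,0]
    - [0,0,0]

```text
time: 22.75
tool_pos: [0.4592, -0.4048, 0.018]
ee_rot: [0.675, 0.737, 0.0, -0.0]
contact_force: [-0.6, 0.9, -1.4]
opening: 0.0338
grip_force: 30.0
```

Emit:
apply_moves:
  xyz:
    - [0,0,0]
    - [0,0,0]
    - [0,0,0]
    - [0,0,0]
    - [0,0,-0.5]
    - [0,0,-1]
    - [0,0,-1]
    - [0,0,-1]
    - [0,0,0]
  rot:
    - [0,0,0]
    - [0,0,0]
    - [0,0,0]
    - [0,0,0]
    - [0,0,0]
    - [0,0,0]
    - [0,0,0]
    - [0,0,0]
    - [0,0,0]
  fingers: -0.2

```text
time: 23.65
tool_pos: [0.461, -0.4062, 0.0919]
ee_rot: [0.675, 0.738, 0.0, 0.004]
contact_force: [0.7, -0.3, 0.1]
opening: 0.055
grip_force: 0.0
```

```bash
python3 - <<'E'
from h import *
s=read_state();print(s["tool_pos"],s["opening"],np.degrees(yaw()))
plan((.6306,-.0745,.10),np.radians(-2.1),20)
E
```

```text
[ 0.461  -0.4062  0.0919] 0.054991117347715494 5.079798046143163
n=20 xyz=[0.817, 0.448, -0.022] rot=0.072 | total tool-frame units [15.77, 9.92, -0.44] dyaw -7.18 tilt 0.40 j6 -0.83 t 23.6 F [ 0.7 -0.3  0.1]
```

Emit:
apply_moves:
  xyz:
    - [0.82,0.45,-0.02]
    - [0.82,0.45,-0.02]
    - [0.82,0.45,-0.02]
    - [0.82,0.45,-0.02]
    - [0.82,0.45,-0.02]
    - [0.82,0.45,-0.02]
    - [0.82,0.45,-0.02]
    - [0.82,0.45,-0.02]
    - [0.82,0.45,-0.02]
    - [0.82,0.45,-0.02]
    - [0.82,0.45,-0.02]
    - [0.82,0.45,-0.02]
    - [0.82,0.45,-0.02]
    - [0.82,0.45,-0.02]
    - [0.82,0.45,-0.02]
    - [0.82,0.45,-0.02]
    - [0.82,0.45,-0.02]
    - [0.82,0.45,-0.02]
    - [0.82,0.45,-0.02]
    - [0.82,0.45,-0.02]
  rot:
    - [0,0,0.07]
    - [0,0,0.07]
    - [0,0,0.07]
    - [0,0,0.07]
    - [0,0,0.07]
    - [0,0,0.07]
    - [0,0,0.07]
    - [0,0,0.07]
    - [0,0,0.07]
    - [0,0,0.07]
    - [0,0,0.07]
    - [0,0,0.07]
    - [0,0,0.07]
    - [0,0,0.07]
    - [0,0,0.07]
    - [0,0,0.07]
    - [0,0,0.07]
    - [0,0,0.07]
    - [0,0,0.07]
    - [0,0,0.07]

```text
time: 25.65
tool_pos: [0.6288, -0.0708, 0.0955]
ee_rot: [0.719, 0.695, -0.0, -0.001]
contact_force: [0.3, -0.4, 0.3]
opening: 0.0547
grip_force: 0.0
```

```bash
python3 - <<'E'
from h import *
s=read_state();print(s["tool_pos"],s["opening"],np.degrees(yaw()))
plan((.6306,-.0745,.039),np.radians(-2.1),6)
E
```

```text
[ 0.6288 -0.0708  0.0955] 0.05466407762477628 -1.931789949586657
n=6 xyz=[-0.031, 0.016, 0.471] rot=0.006 | total tool-frame units [-0.18, 0.1, 2.82] dyaw -0.17 tilt 0.08 j6 -0.10 t 25.6 F [ 0.3 -0.4  0.3]
```

Emit:
apply_moves:
  xyz:
    - [-0.03,0.015,0.47]
    - [-0.03,0.015,0.47]
    - [-0.03,0.015,0.47]
    - [-0.03,0.015,0.47]
    - [-0.03,0.015,0.47]
    - [-0.03,0.015,0.47]
    - [0,0,0]
    - [0,0,0]
  rot:
    - [0,0,0]
    - [0,0,0]
    - [0,0,0]
    - [0,0,0]
    - [0,0,0]
    - [0,0,0]
    - [0,0,0]
    - [0,0,0]

```text
time: 26.45
tool_pos: [0.6307, -0.0753, 0.0397]
ee_rot: [0.719, 0.695, -0.0, -0.0]
contact_force: [0.6, 0.7, 0.5]
opening: 0.055
grip_force: 0.0
```

Emit:
apply_moves:
  xyz:
    - [0,0,0]
    - [0,0,0]
    - [0,0,0]
    - [0,0,0]
    - [0,0,0]
    - [0,0,0]
    - [0,0,-0.6]
    - [0,0,-1]
    - [0,0,-1]
    - [0,0,-0.5]
    - [0,0,0]
  rot:
    - [0,0,0]
    - [0,0,0]
    - [0,0,0]
    - [0,0,0]
    - [0,0,0]
    - [0,0,0]
    - [0,0,0]
    - [0,0,0]
    - [0,0,0]
    - [0,0,0]
    - [0,0,0]
  fingers: 1

```text
time: 27.55
tool_pos: [0.6317, -0.0754, 0.1038]
ee_rot: [0.719, 0.695, 0.001, 0.001]
contact_force: [-0.5, 0.8, -0.2]
opening: 0.0338
grip_force: 30.0
```

```bash
python3 - <<'E'
from h import *
s=read_state();print(s["tool_pos"],s["opening"],np.degrees(yaw()))
plan((.4547,-.3517,.08),np.radians(5),20)
E
```

```text
[ 0.6317 -0.0754  0.1038] 0.03379533064086972 -1.9197221714491495
n=20 xyz=[-0.68, -0.459, 0.058] rot=-0.069 | total tool-frame units [-14.11, -8.39, 1.16] dyaw 6.92 tilt 0.20 j6 -0.10 t 27.6 F [-0.5  0.8 -0.2]
```

Emit:
apply_moves:
  xyz:
    - [-0.68,-0.46,0.06]
    - [-0.68,-0.46,0.06]
    - [-0.68,-0.46,0.06]
    - [-0.68,-0.46,0.06]
    - [-0.68,-0.46,0.06]
    - [-0.68,-0.46,0.06]
    - [-0.68,-0.46,0.06]
    - [-0.68,-0.46,0.06]
    - [-0.68,-0.46,0.06]
    - [-0.68,-0.46,0.06]
    - [-0.68,-0.46,0.06]
    - [-0.68,-0.46,0.06]
    - [-0.68,-0.46,0.06]
    - [-0.68,-0.46,0.06]
    - [-0.68,-0.46,0.06]
    - [-0.68,-0.46,0.06]
    - [-0.68,-0.46,0.06]
    - [-0.68,-0.46,0.06]
    - [-0.68,-0.46,0.06]
    - [-0.68,-0.46,0.06]
  rot:
    - [0,0,-0.07]
    - [0,0,-0.07]
    - [0,0,-0.07]
    - [0,0,-0.07]
    - [0,0,-0.07]
    - [0,0,-0.07]
    - [0,0,-0.07]
    - [0,0,-0.07]
    - [0,0,-0.07]
    - [0,0,-0.07]
    - [0,0,-0.07]
    - [0,0,-0.07]
    - [0,0,-0.07]
    - [0,0,-0.07]
    - [0,0,-0.07]
    - [0,0,-0.07]
    - [0,0,-0.07]
    - [0,0,-0.07]
    - [0,0,-0.07]
    - [0,0,-0.07]

```text
time: 29.55
tool_pos: [0.451, -0.3522, 0.0767]
ee_rot: [0.675, 0.738, -0.0, -0.001]
contact_force: [0.3, -0.5, -0.5]
opening: 0.0339
grip_force: 30.0
```

```bash
python3 - <<'E'
from h import *
s=read_state();print(s["tool_pos"],s["opening"],np.degrees(yaw()))
plan((.4547,-.3517,.019),np.radians(5),8)
E
```

```text
[ 0.451  -0.3522  0.0767] 0.033924901131068746 5.0537840468550925
n=8 xyz=[0.0, 0.024, 0.36] rot=0.001 | total tool-frame units [0.0, 0.19, 2.88] dyaw -0.05 tilt 0.17 j6 -0.77 t 29.6 F [ 0.3 -0.5 -0.5]
```

Emit:
apply_moves:
  xyz:
    - [0,0.025,0.36]
    - [0,0.025,0.36]
    - [0,0.025,0.36]
    - [0,0.025,0.36]
    - [0,0.025,0.36]
    - [0,0.025,0.36]
    - [0,0.025,0.36]
    - [0,0.025,0.36]
    - [0,0,0]
    - [0,0,0]
  rot:
    - [0,0,0]
    - [0,0,0]
    - [0,0,0]
    - [0,0,0]
    - [0,0,0]
    - [0,0,0]
    - [0,0,0]
    - [0,0,0]
    - [0,0,0]
    - [0,0,0]

```text
time: 30.55
tool_pos: [0.4575, -0.3511, 0.02]
ee_rot: [0.675, 0.738, 0.0, -0.0]
contact_force: [0.3, -0.5, -0.7]
opening: 0.0335
grip_force: 30.0
```

Emit:
apply_moves:
  xyz:
    - [0,0,0]
    - [0,0,0]
    - [0,0,0]
    - [0,0,0]
    - [0,0,-0.5]
    - [0,0,-1]
    - [0,0,-1]
    - [0,0.7,-0.5]
    - [0,0.9,-0.5]
    - [0,0.9,-0.5]
    - [0,0.9,-0.5]
    - [0,0.9,-0.5]
    - [-0.2,0.9,-0.5]
    - [0,0,0]
    - [0,0,0]
  rot:
    - [0,0,0]
    - [0,0,0]
    - [0,0,0]
    - [0,0,0]
    - [0,0,0]
    - [0,0,0]
    - [0,0,0]
    - [0,0,0]
    - [0,0,0]
    - [0,0,0]
    - [0,0,0]
    - [0,0,0]
    - [0,0,0]
    - [0,0,0]
    - [0,0,0]
  fingers: -0.2

```text
time: 32.05
tool_pos: [0.5609, -0.3457, 0.1304]
ee_rot: [0.675, 0.738, -0.0, -0.0]
contact_force: [-0.6, 0.0, -0.8]
opening: 0.0549
grip_force: 0.0
```

```bash
python3 - <<'E'
from h import *
s=read_state();print(s["tool_pos"],s["opening"],np.degrees(yaw()))
C=cam("wrist");np.savez("w5.npz",K=C[0],E=C[1]);a=snap("wrist","w5");b=cv2.imread("pics/w_mid.png")
cv2.imwrite("pics/w5s.png",np.vstack([cv2.resize(a,(400,300)),cv2.resize(b,(400,300))]))
E
```

```text
[ 0.5609 -0.3457  0.1304] 0.05486805049552372 5.100447646467392
```

View pics/w5s.png

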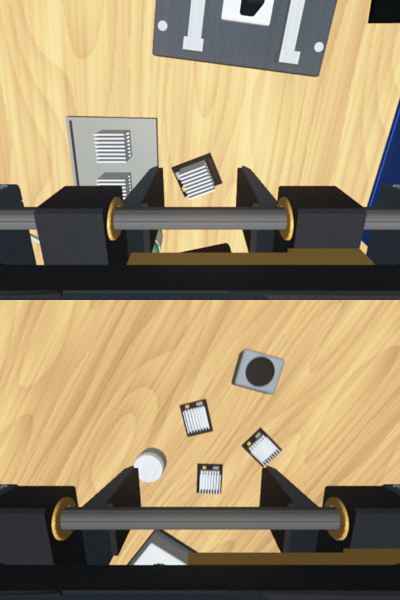

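Both dummies stand in the tray. The fourth module is at about (312,280) in the full picture. In the earlier view three modules lie at full-res (313,186), (420,236) and (335,286), with the tin at (240,264) and the fanbox at (413,113).

```bash
cat >> h.py <<'E'
def modpose(im,C,uv,r=70,gripcut=None):
    x0,y0=max(0,uv[0]-r),max(0,uv[1]-r);roi=im[y0:uv[1]+r,x0:uv[0]+r]
    h=cv2.cvtColor(roi,cv2.COLOR_BGR2HSV);g=roi.max(2).astype(int)
    nw=(h[...,1]<70)|(g<70)
    br=((g>150)&(h[...,1]<40)).astype(np.uint8)
    k=cv2.morphologyEx(br,cv2.MORPH_CLOSE,np.ones((7,7)));k=cv2.morphologyEx(k,cv2.MORPH_OPEN,np.ones((5,5)))
    n,l,st,ce=cv2.connectedComponentsWithStats(k)
    i=1+np.argmax([st[j,4]-20*np.hypot(*(ce[j]-[uv[0]-x0,uv[1]-y0])) for j in range(1,n)])
    pts=np.argwhere(l==i)[:,::-1]+[x0,y0]
    W=np.array([onz("",p,.028,C)[:2] for p in pts],np.float32)
    c,sz,a=cv2.minAreaRect(W*1000);c=np.array(c)/1000
    d=np.argwhere((g<75))[:,::-1]+[x0,y0]
    D=np.array([onz("",p,.004,C)[:2] for p in d])
    D=D[np.linalg.norm(D-c,axis=1)<.037]
    out=[]
    for t in (a,a+90):
        u=np.array([np.cos(np.radians(t)),np.sin(np.radians(t))]);q=(D-c)@u;out.append((t,np.percentile(q,[2,98])))
    print("sink c",c,"size",np.round(sz,1),[(round(t,1),(e*1000).round(1).tolist()) for t,e in out])
    return c,out
E
python3 - <<'E'
from h import *
d=np.load("w5.npz");modpose(cv2.imread("pics/w5.png"),(d["K"],d["E"]),(312,285))
a=cv2.imread("pics/w5.png")[215:335,250:370]
cv2.imwrite("pics/m4.png",cv2.resize(a,(480,480),interpolation=2))
E
```

```text
sink c [ 0.5594 -0.3845] size [38.2 37.7] [(25.5, [-25.0, 26.3]), (115.5, [-20.7, 20.7])]
```

View pics/m4.png

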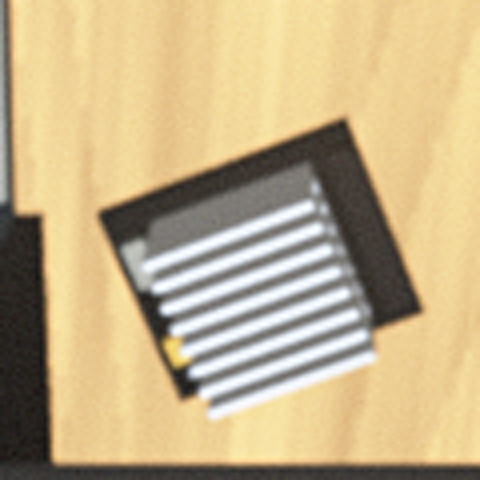

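The crop shows board corners (100,213), (347,120), (422,312) and (180,402), and the sink top at (145,255), (310,200), (375,360) and (210,415). The fins run along the board's long side.

```bash
python3 - <<'E'
from h import *
d=np.load("w5.npz");C=(d["K"],d["E"])
for z,us in((.004,((100,213),(347,120),(422,312),(180,402))),(.028,((145,255),(310,200),(375,360),(210,415)))):
    q=np.array([onz("",(u[0]/4+250,u[1]/4+215),z,C)[:2] for u in us]);e=q[1]-q[0]
    print(q.mean(0),np.linalg.norm(q-np.roll(q,1,0),axis=1),np.degrees(np.arctan2(e[1],e[0])))
plan((.558,-.379,.013),np.radians(26),8)
plan_abs((.558,-.379,.013),np.radians(26-90-5.1),12)
E
```

```text
[ 0.5607 -0.3855] [0.0443 0.053  0.0438 0.0537] 26.602647144209175
[ 0.5606 -0.3852] [0.0347 0.0324 0.0343 0.0334] 24.538907623068727
n=8 xyz=[-0.201, -0.064, 0.731] rot=-0.523 | total tool-frame units [-1.66, -0.25, 5.84] dyaw 20.92 tilt 0.10 j6 -0.66 t 32.1 F [ 1.  -0.1  0.6]
n=12 xyz=[-0.137, 0.058, 0.487] rot=1.152 | total tool-frame units [-1.66, -0.25, 5.84] dyaw -69.10 tilt 0.10 j6 -0.66 t 32.1 F [ 1.  -0.1  0.6]
```

```bash
python3 - <<'E'
from h import *
plan((.5607,-.3855,.05),np.radians(26),8)
E
```

```text
n=8 xyz=[-0.244, -0.058, 0.499] rot=-0.523 | total tool-frame units [-1.99, -0.15, 3.99] dyaw 20.92 tilt 0.10 j6 -0.66 t 32.1 F [ 1.  -0.1  0.6]
```

Emit:
apply_moves:
  xyz:
    - [-0.245,-0.06,0.5]
    - [-0.245,-0.06,0.5]
    - [-0.245,-0.06,0.5]
    - [-0.245,-0.06,0.5]
    - [-0.245,-0.06,0.5]
    - [-0.245,-0.06,0.5]
    - [-0.245,-0.06,0.5]
    - [-0.245,-0.06,0.5]
    - [0,0,0]
    - [0,0,0.5]
    - [0,0,0.5]
    - [0,0,0.5]
    - [0,0,0.3]
    - [0,0,0]
    - [0,0,0]
  rot:
    - [0,0,-0.52]
    - [0,0,-0.52]
    - [0,0,-0.52]
    - [0,0,-0.52]
    - [0,0,-0.52]
    - [0,0,-0.52]
    - [0,0,-0.52]
    - [0,0,-0.52]
    - [0,0,0]
    - [0,0,0]
    - [0,0,0]
    - [0,0,0]
    - [0,0,0]
    - [0,0,0]
    - [0,0,0]

```text
time: 33.6
tool_pos: [0.5619, -0.386, 0.0142]
ee_rot: [0.531, 0.848, 0.0, -0.0]
contact_force: [-0.2, -0.6, 0.8]
opening: 0.0547
grip_force: 0.0
```

Emit:
apply_moves:
  xyz:
    - [0,0,0]
    - [0,0,0]
    - [0,0,0]
    - [0,0,0]
    - [0,0,0]
    - [0,0,0]
    - [0,0,-0.6]
    - [0,0,-1]
    - [0,0,-1]
    - [0,0,-1]
    - [0,0,-1]
    - [0,0,0]
  rot:
    - [0,0,0]
    - [0,0,0]
    - [0,0,0]
    - [0,0,0]
    - [0,0,0]
    - [0,0,0]
    - [0,0,0]
    - [0,0,0]
    - [0,0,0]
    - [0,0,0]
    - [0,0,0]
    - [0,0,0]
  fingers: 1

```text
time: 34.8
tool_pos: [0.5634, -0.3872, 0.11]
ee_rot: [0.531, 0.847, -0.0, 0.003]
contact_force: [0.3, 0.1, -1.3]
opening: 0.0336
grip_force: 30.0
```

```bash
python3 - <<'E'
from h import *
s=read_state();print(s["tool_pos"],s["opening"],np.degrees(yaw()))
plan((.6348,-.0743,.11),np.radians(-2.1),18)
plan((.6326,-.1343,.11),np.radians(-2.1),18)
E
```

```text
[ 0.5634 -0.3872  0.11  ] 0.033614997554840216 25.88077052969747
n=18 xyz=[0.813, 0.388, -0.002] rot=0.311 | total tool-frame units [12.52, 10.04, -0.04] dyaw -27.98 tilt 0.39 j6 -1.07 t 34.8 F [ 0.3  0.1 -1.3]
n=18 xyz=[0.65, 0.345, -0.002] rot=0.311 | total tool-frame units [9.87, 8.63, -0.03] dyaw -27.98 tilt 0.39 j6 -1.07 t 34.8 F [ 0.3  0.1 -1.3]
```

Emit:
apply_moves:
  xyz:
    - [0.65,0.345,0]
    - [0.65,0.345,0]
    - [0.65,0.345,0]
    - [0.65,0.345,0]
    - [0.65,0.345,0]
    - [0.65,0.345,0]
    - [0.65,0.345,0]
    - [0.65,0.345,0]
    - [0.65,0.345,0]
    - [0.65,0.345,0]
    - [0.65,0.345,0]
    - [0.65,0.345,0]
    - [0.65,0.345,0]
    - [0.65,0.345,0]
    - [0.65,0.345,0]
    - [0.65,0.345,0]
    - [0.65,0.345,0]
    - [0.65,0.345,0]
    - [0,0,0.5]
    - [0,0,0]
  rot:
    - [0,0,0.31]
    - [0,0,0.31]
    - [0,0,0.31]
    - [0,0,0.31]
    - [0,0,0.31]
    - [0,0,0.31]
    - [0,0,0.31]
    - [0,0,0.31]
    - [0,0,0.31]
    - [0,0,0.31]
    - [0,0,0.31]
    - [0,0,0.31]
    - [0,0,0.31]
    - [0,0,0.31]
    - [0,0,0.31]
    - [0,0,0.31]
    - [0,0,0.31]
    - [0,0,0.31]
    - [0,0,0]
    - [0,0,0]

```text
time: 36.8
tool_pos: [0.629, -0.1328, 0.0938]
ee_rot: [0.719, 0.695, -0.001, -0.002]
contact_force: [0.3, 0.1, -2.5]
opening: 0.0342
grip_force: 30.0
```

```bash
python3 - <<'E'
from h import *
s=read_state();print(s["tool_pos"],s["opening"],np.degrees(yaw()))
plan((.6326,-.1343,.04),np.radians(-2.1),6)
E
```

```text
[ 0.629  -0.1328  0.0938] 0.034237501912789084 -1.9461055608597038
n=6 xyz=[-0.012, 0.032, 0.448] rot=0.005 | total tool-frame units [-0.07, 0.19, 2.69] dyaw -0.15 tilt 0.27 j6 -0.19 t 36.8 F [ 0.3  0.1 -2.5]
```

Emit:
apply_moves:
  xyz:
    - [-0.01,0.03,0.45]
    - [-0.01,0.03,0.45]
    - [-0.01,0.03,0.45]
    - [-0.01,0.03,0.45]
    - [-0.01,0.03,0.45]
    - [-0.01,0.03,0.45]
    - [0,0,0]
    - [0,0,0]
  rot:
    - [0,0,0]
    - [0,0,0]
    - [0,0,0]
    - [0,0,0]
    - [0,0,0]
    - [0,0,0]
    - [0,0,0]
    - [0,0,0]

```text
time: 37.6
tool_pos: [0.6343, -0.1343, 0.0421]
ee_rot: [0.719, 0.695, -0.0, -0.0]
contact_force: [0.3, 0.4, -0.7]
opening: 0.0335
grip_force: 30.0
```

Emit:
apply_moves:
  xyz:
    - [0,0,0]
    - [0,0,0]
    - [0,0,0]
    - [0,0,0]
    - [0,0,-0.5]
    - [0,0,-1]
    - [0,0,-1]
    - [0,0,-1]
    - [0.6,-0.2,-0.5]
    - [0.8,-0.2,-0.5]
    - [0.8,-0.2,-0.5]
    - [0.8,-0.2,-0.5]
    - [0,0,0]
    - [0,0,0]
  rot:
    - [0,0,0]
    - [0,0,0]
    - [0,0,0]
    - [0,0,0]
    - [0,0,0]
    - [0,0,0]
    - [0,0,0]
    - [0,0,0]
    - [0,0,0]
    - [0,0,0]
    - [0,0,0]
    - [0,0,0]
    - [0,0,0]
    - [0,0,0]
  fingers: -0.3

```text
time: 39.0
tool_pos: [0.6204, -0.073, 0.1523]
ee_rot: [0.719, 0.695, -0.0, 0.0]
contact_force: [-0.2, 0.2, 0.1]
opening: 0.0592
grip_force: 0.0
```

```bash
python3 - <<'E'
from h import *
s=read_state();print(s["tool_pos"],s["opening"],np.degrees(yaw()))
C=cam("wrist");np.savez("w6.npz",K=C[0],E=C[1]);a=snap("wrist","w6");b=snap("scene","sc6")
d=proj("",(.6326,-.1343,.03),C).astype(int);print(d)
modpose(a,C,tuple(d),45)
plan((.53,.22,.22),np.radians(20))
print("tray corners",[proj("",(x,y,.033),C) for x,y in((.5289,-.0384),(.6728,-.0436))])
E
```

```text
[ 0.6204 -0.073   0.1523] 0.059191729694043495 -1.9244052207778761
[337 307]
sink c [ 0.6324 -0.1262] size [59.8 74.3] [(88.1, [-26.1, 5.3]), (178.1, [-31.4, 23.5])]
n=17 xyz=[0.899, -0.138, -0.201] rot=-0.259 | total tool-frame units [14.53, -5.03, -3.42] dyaw 22.01 tilt 0.07 j6 -0.10 t 39.1 F [-0.2  0.9 -0.8]
tray corners [array([195.4305, 194.6445]), array([389.1677, 195.156 ])]
```

```bash
python3 - <<'E'
from h import *
plan((.52,.38,.22),np.radians(20),30)
E
```

```text
n=30 xyz=[0.778, -0.052, -0.114] rot=-0.147 | total tool-frame units [22.51, -5.81, -3.42] dyaw 22.01 tilt 0.07 j6 -0.10 t 39.1 F [-0.2  0.9 -0.8]
```

Emit:
apply_moves:
  xyz:
    - [0.78,-0.05,-0.115]
    - [0.78,-0.05,-0.115]
    - [0.78,-0.05,-0.115]
    - [0.78,-0.05,-0.115]
    - [0.78,-0.05,-0.115]
    - [0.78,-0.05,-0.115]
    - [0.78,-0.05,-0.115]
    - [0.78,-0.05,-0.115]
    - [0.78,-0.05,-0.115]
    - [0.78,-0.05,-0.115]
    - [0.78,-0.05,-0.115]
    - [0.78,-0.05,-0.115]
    - [0.78,-0.05,-0.115]
    - [0.78,-0.05,-0.115]
    - [0.78,-0.05,-0.115]
  rot:
    - [0,0,-0.15]
    - [0,0,-0.15]
    - [0,0,-0.15]
    - [0,0,-0.15]
    - [0,0,-0.15]
    - [0,0,-0.15]
    - [0,0,-0.15]
    - [0,0,-0.15]
    - [0,0,-0.15]
    - [0,0,-0.15]
    - [0,0,-0.15]
    - [0,0,-0.15]
    - [0,0,-0.15]
    - [0,0,-0.15]
    - [0,0,-0.15]

```text
time: 40.6
tool_pos: [0.592, 0.1599, 0.187]
ee_rot: [0.648, 0.762, 0.0, -0.0]
contact_force: [-0.2, -0.3, -0.3]
opening: 0.0596
grip_force: 0.0
```

Emit:
apply_moves:
  xyz:
    - [0.78,-0.05,-0.115]
    - [0.78,-0.05,-0.115]
    - [0.78,-0.05,-0.115]
    - [0.78,-0.05,-0.115]
    - [0.78,-0.05,-0.115]
    - [0.78,-0.05,-0.115]
    - [0.78,-0.05,-0.115]
    - [0.78,-0.05,-0.115]
    - [0.78,-0.05,-0.115]
    - [0.78,-0.05,-0.115]
    - [0.78,-0.05,-0.115]
    - [0.78,-0.05,-0.115]
    - [0.78,-0.05,-0.115]
    - [0.78,-0.05,-0.115]
    - [0.78,-0.05,-0.115]
    - [0,0,0]
  rot:
    - [0,0,-0.15]
    - [0,0,-0.15]
    - [0,0,-0.15]
    - [0,0,-0.15]
    - [0,0,-0.15]
    - [0,0,-0.15]
    - [0,0,-0.15]
    - [0,0,-0.15]
    - [0,0,-0.15]
    - [0,0,-0.15]
    - [0,0,-0.15]
    - [0,0,-0.15]
    - [0,0,-0.15]
    - [0,0,-0.15]
    - [0,0,-0.15]
    - [0,0,0]

```text
time: 42.2
tool_pos: [0.5186, 0.3832, 0.2217]
ee_rot: [0.569, 0.822, 0.001, -0.0]
contact_force: [0.7, 0.2, -0.4]
opening: 0.0591
grip_force: 0.0
```

```bash
python3 - <<'E'
from h import *
s=read_state();print(s["tool_pos"],s["opening"],np.degrees(yaw()))
C=cam("wrist");np.savez("w7.npz",K=C[0],E=C[1]);a=snap("wrist","w7")
for p in((.537,.288),(.46,.36),(.577,.38),(.438,.261),(.49,.467)):print(p,proj("",(*p,.02),C))
b=cv2.imread("pics/sc6.png")[190:290,230:370];c=cv2.imread("pics/w6.png")[150:360,150:444]
v=np.zeros((600,800,3),np.uint8);v[:440,:587]=cv2.resize(a[:300],None,fx=.917,fy=1.467)[:440,:587] if 0 else 0
v[:300,:640]=a[:300];v[300:600,:420]=cv2.resize(c,(420,300));v[300:570,420:798]=cv2.resize(b,(378,270),interpolation=2)
cv2.imwrite("pics/v7.png",v)
E
```

```text
[0.5186 0.3832 0.2217] 0.059067326461559176 20.630918886974637
(0.537, 0.288) [303.9761 305.2095]
(0.46, 0.36) [254.7116 215.469 ]
(0.577, 0.38) [374.1663 237.9034]
(0.438, 0.261) [204.3445 296.6392]
(0.49, 0.467) [322.8559 118.5454]
```

View pics/v7.png

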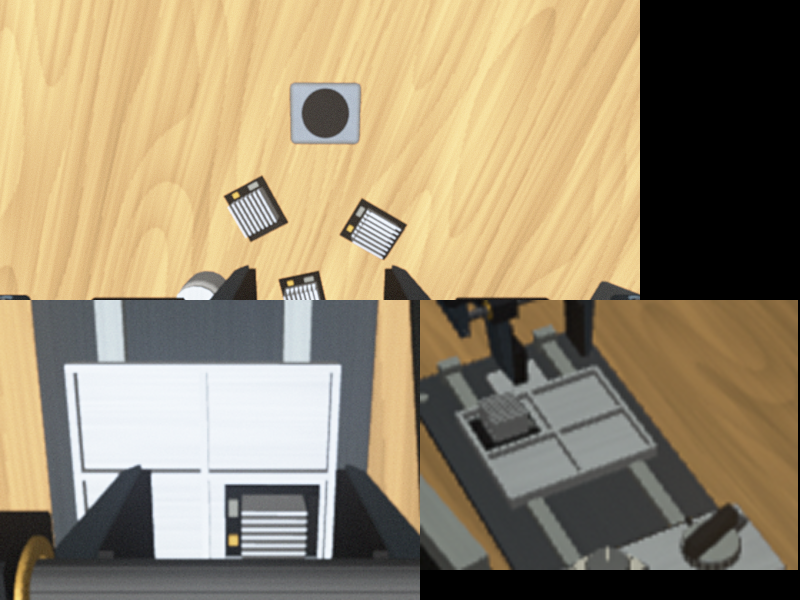

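The top part shows modules at (256,208), (374,229) and (302,290), the fanbox at (325,113) and the tin at (205,290). The lower panels show the first module sitting flat in the south-east nest at (274,520), square to its walls.

```bash
python3 - <<'E'
from h import *
d=np.load("w7.npz");C=(d["K"],d["E"]);a=cv2.imread("pics/w7.png")
for u in((256,208),(374,229),(302,290)): modpose(a,C,u,45)
h=cv2.cvtColor(a,cv2.COLOR_BGR2HSV);nw=((h[...,1]<70)|(a.max(2)<80)).astype(np.uint8)
n,l,st,ce=cv2.connectedComponentsWithStats(nw)
for i in range(1,n):
    if 800<st[i,4]<6000:
        W=np.array([onz("",p,.006,C)[:2] for p in np.argwhere(l==i)[:,::-1]],np.float32)*1000
        print(st[i],cv2.minAreaRect(W))
E
```

```text
sink c [0.4551 0.3655] size [36.  41.7] [(48.4, [-20.6, 20.5]), (138.4, [-29.1, 21.6])]
sink c [0.5709 0.3854] size [35.2 45.2] [(80.5, [-20.1, 20.8]), (170.5, [-31.1, 20.8])]
sink c [0.5325 0.2944] size [35.1 48.3] [(32.5, [-20.4, 20.7]), (122.5, [-29.9, 19.5])]
[ 290   83   71   61 4235] ((490.1228332519531, 472.2869567871094), (65.44853973388672, 53.51105499267578), 20.64463996887207)
[ 225  177   62   64 2215] ((456.46026611328125, 361.6185302734375), (46.31414794921875, 51.30991744995117), 48.241905212402344)
[ 341  200   65   59 2064] ((575.3933715820312, 384.0908203125), (43.54913330078125, 52.45705795288086), 80.6494140625)
[ 280  272   48   55 1862] ((536.1715698242188, 287.65460205078125), (43.33219909667969, 56.551029205322266), 32.84538650512695)
```

```bash
python3 - <<'E'
from h import *
plan((.5757,.3843,.05),np.radians(-9.5),11)
E
```

```text
n=11 xyz=[-0.021, 0.26, 0.779] rot=0.547 | total tool-frame units [-0.89, 2.69, 8.57] dyaw -30.08 tilt 0.02 j6 0.26 t 42.2 F [-0.5 -0.8  0.4]
```

Emit:
apply_moves:
  xyz:
    - [-0.02,0.26,0.78]
    - [-0.02,0.26,0.78]
    - [-0.02,0.26,0.78]
    - [-0.02,0.26,0.78]
    - [-0.02,0.26,0.78]
    - [-0.02,0.26,0.78]
    - [-0.02,0.26,0.78]
    - [-0.02,0.26,0.78]
    - [-0.02,0.26,0.78]
    - [-0.02,0.26,0.78]
    - [-0.02,0.26,0.78]
    - [0,0,0]
    - [0,0,0.5]
    - [0,0,0.5]
    - [0,0,0.5]
    - [0,0,0.25]
    - [0,0,0]
    - [0,0,0]
  rot:
    - [0,0,0.55]
    - [0,0,0.55]
    - [0,0,0.55]
    - [0,0,0.55]
    - [0,0,0.55]
    - [0,0,0.55]
    - [0,0,0.55]
    - [0,0,0.55]
    - [0,0,0.55]
    - [0,0,0.55]
    - [0,0,0.55]
    - [0,0,0]
    - [0,0,0]
    - [0,0,0]
    - [0,0,0]
    - [0,0,0]
    - [0,0,0]
    - [0,0,0]

```text
time: 44.05
tool_pos: [0.5761, 0.3836, 0.0148]
ee_rot: [0.765, 0.644, 0.0, -0.0]
contact_force: [0.3, -0.3, 0.1]
opening: 0.0596
grip_force: 0.0
```

Emit:
apply_moves:
  xyz:
    - [0,0,0]
    - [0,0,0]
    - [0,0,0]
    - [0,0,0]
    - [0,0,0]
    - [0,0,0]
    - [0,0,-0.6]
    - [0,0,-1]
    - [0,0,-1]
    - [0,0,-1]
    - [0,0,-1.0]
    - [0,0,-0.5]
    - [0,0,0]
  rot:
    - [0,0,0]
    - [0,0,0]
    - [0,0,0]
    - [0,0,0]
    - [0,0,0]
    - [0,0,0]
    - [0,0,0]
    - [0,0,0]
    - [0,0,0]
    - [0,0,0]
    - [0,0,0]
    - [0,0,0]
    - [0,0,0]
  fingers: 1

```text
time: 45.35
tool_pos: [0.5769, 0.3839, 0.1188]
ee_rot: [0.765, 0.644, 0.002, 0.0]
contact_force: [0.0, 0.9, -1.1]
opening: 0.0339
grip_force: 30.0
```

```bash
python3 - <<'E'
from h import *
s=read_state();print(s["tool_pos"],s["opening"],np.degrees(yaw()))
plan((.6348,-.0743,.115),np.radians(-2.1),26)
E
```

```text
[0.5769 0.3839 0.1188] 0.033860027607116455 -9.77349018579867
n=26 xyz=[-0.865, 0.204, 0.006] rot=-0.059 | total tool-frame units [-22.09, 6.74, 0.15] dyaw 7.67 tilt 0.22 j6 0.74 t 45.4 F [ 0.   0.9 -1.1]
```

Emit:
apply_moves:
  xyz:
    - [-0.865,0.205,0]
    - [-0.865,0.205,0]
    - [-0.865,0.205,0]
    - [-0.865,0.205,0]
    - [-0.865,0.205,0]
    - [-0.865,0.205,0]
    - [-0.865,0.205,0]
    - [-0.865,0.205,0]
    - [-0.865,0.205,0]
    - [-0.865,0.205,0]
    - [-0.865,0.205,0]
    - [-0.865,0.205,0]
    - [-0.865,0.205,0]
    - [-0.865,0.205,0]
    - [-0.865,0.205,0]
    - [-0.865,0.205,0]
    - [-0.865,0.205,0]
    - [-0.865,0.205,0]
    - [-0.865,0.205,0]
    - [-0.865,0.205,0]
  rot:
    - [0,0,-0.06]
    - [0,0,-0.06]
    - [0,0,-0.06]
    - [0,0,-0.06]
    - [0,0,-0.06]
    - [0,0,-0.06]
    - [0,0,-0.06]
    - [0,0,-0.06]
    - [0,0,-0.06]
    - [0,0,-0.06]
    - [0,0,-0.06]
    - [0,0,-0.06]
    - [0,0,-0.06]
    - [0,0,-0.06]
    - [0,0,-0.06]
    - [0,0,-0.06]
    - [0,0,-0.06]
    - [0,0,-0.06]
    - [0,0,-0.06]
    - [0,0,-0.06]

```text
time: 47.35
tool_pos: [0.6152, 0.0281, 0.1166]
ee_rot: [0.73, 0.683, -0.0, -0.0]
contact_force: [0.3, 0.3, -0.1]
opening: 0.0339
grip_force: 30.0
```

Emit:
apply_moves:
  xyz:
    - [-0.865,0.205,0]
    - [-0.865,0.205,0]
    - [-0.865,0.205,0]
    - [-0.865,0.205,0]
    - [-0.865,0.205,0]
    - [-0.865,0.205,0]
    - [0,0,0.5]
    - [0,0,0.5]
    - [0,0,0]
    - [0,0,0]
  rot:
    - [0,0,-0.06]
    - [0,0,-0.06]
    - [0,0,-0.06]
    - [0,0,-0.06]
    - [0,0,-0.06]
    - [0,0,-0.06]
    - [0,0,0]
    - [0,0,0]
    - [0,0,0]
    - [0,0,0]

```text
time: 48.35
tool_pos: [0.6342, -0.074, 0.096]
ee_rot: [0.719, 0.695, -0.0, -0.001]
contact_force: [0.4, 0.4, -0.1]
opening: 0.034
grip_force: 30.0
```

```bash
python3 - <<'E'
from h import *
s=read_state();print(s["tool_pos"],s["opening"],np.degrees(yaw()))
plan((.6348,-.0743,.0405),np.radians(-2.1),7)
E
```

```text
[ 0.6342 -0.074   0.096 ] 0.03397369214560055 -1.9292724428708747
n=7 xyz=[-0.002, 0.005, 0.396] rot=0.005 | total tool-frame units [-0.01, 0.04, 2.77] dyaw -0.17 tilt 0.10 j6 -0.10 t 48.4 F [ 0.4  0.4 -0.1]
```

Emit:
apply_moves:
  xyz:
    - [0,0,0.4]
    - [0,0,0.4]
    - [0,0,0.4]
    - [0,0,0.4]
    - [0,0,0.4]
    - [0,0,0.4]
    - [0,0,0.35]
    - [0,0,0]
    - [0,0,0]
  rot:
    - [0,0,0]
    - [0,0,0]
    - [0,0,0]
    - [0,0,0]
    - [0,0,0]
    - [0,0,0]
    - [0,0,0]
    - [0,0,0]
    - [0,0,0]

```text
time: 49.25
tool_pos: [0.6349, -0.0747, 0.0416]
ee_rot: [0.719, 0.695, -0.0, -0.0]
contact_force: [-0.7, -0.2, -1.0]
opening: 0.0339
grip_force: 30.0
```

Emit:
apply_moves:
  xyz:
    - [0,0,0]
    - [0,0,0]
    - [0,0,0]
    - [0,0,0]
    - [0,0,-0.5]
    - [0,0,-1]
    - [0,0,-1]
    - [0,0,-1]
    - [0,0,-0.5]
    - [0,0,0]
  rot:
    - [0,0,0]
    - [0,0,0]
    - [0,0,0]
    - [0,0,0]
    - [0,0,0]
    - [0,0,0]
    - [0,0,0]
    - [0,0,0]
    - [0,0,0]
    - [0,0,0]
  fingers: -0.25

```text
time: 50.25
tool_pos: [0.6359, -0.0749, 0.1238]
ee_rot: [0.719, 0.695, 0.001, 0.002]
contact_force: [0.1, 0.1, -0.2]
opening: 0.0568
grip_force: 0.0
```

```bash
python3 - <<'E'
from h import *
s=read_state();print(s["tool_pos"],s["opening"],np.degrees(yaw()))
snap("wrist","w8")
plan((.46,.36,.12),np.radians(-41.6),27)
E
```

```text
[ 0.6359 -0.0749  0.1238] 0.05679240067006256 -1.9683816411396222
n=27 xyz=[0.648, -0.604, 0.004] rot=0.294 | total tool-frame units [21.42, -9.5, 0.1] dyaw -39.63 tilt 0.08 j6 -0.10 t 50.3 F [-0.1 -0.2  0.5]
```

Emit:
apply_moves:
  xyz:
    - [0.65,-0.6,0]
    - [0.65,-0.6,0]
    - [0.65,-0.6,0]
    - [0.65,-0.6,0]
    - [0.65,-0.6,0]
    - [0.65,-0.6,0]
    - [0.65,-0.6,0]
    - [0.65,-0.6,0]
    - [0.65,-0.6,0]
    - [0.65,-0.6,0]
    - [0.65,-0.6,0]
    - [0.65,-0.6,0]
    - [0.65,-0.6,0]
    - [0.65,-0.6,0]
    - [0.65,-0.6,0]
    - [0.65,-0.6,0]
    - [0.65,-0.6,0]
    - [0.65,-0.6,0]
    - [0.65,-0.6,0]
    - [0.65,-0.6,0]
  rot:
    - [0,0,0.29]
    - [0,0,0.29]
    - [0,0,0.29]
    - [0,0,0.29]
    - [0,0,0.29]
    - [0,0,0.29]
    - [0,0,0.29]
    - [0,0,0.29]
    - [0,0,0.29]
    - [0,0,0.29]
    - [0,0,0.29]
    - [0,0,0.29]
    - [0,0,0.29]
    - [0,0,0.29]
    - [0,0,0.29]
    - [0,0,0.29]
    - [0,0,0.29]
    - [0,0,0.29]
    - [0,0,0.29]
    - [0,0,0.29]

```text
time: 52.3
tool_pos: [0.475, 0.2376, 0.1204]
ee_rot: [0.87, 0.492, -0.001, -0.0]
contact_force: [-0.3, -0.4, -0.7]
opening: 0.057
grip_force: 0.0
```

Emit:
apply_moves:
  xyz:
    - [0.65,-0.6,0]
    - [0.65,-0.6,0]
    - [0.65,-0.6,0]
    - [0.65,-0.6,0]
    - [0.65,-0.6,0]
    - [0.65,-0.6,0]
    - [0.65,-0.6,0]
    - [0,0,0]
    - [0,0,0]
  rot:
    - [0,0,0.29]
    - [0,0,0.29]
    - [0,0,0.29]
    - [0,0,0.29]
    - [0,0,0.29]
    - [0,0,0.29]
    - [0,0,0.29]
    - [0,0,0]
    - [0,0,0]

```text
time: 53.2
tool_pos: [0.4595, 0.3592, 0.1206]
ee_rot: [0.91, 0.414, -0.001, 0.0]
contact_force: [0.2, 0.5, -0.5]
opening: 0.0571
grip_force: 0.0
```

```bash
cat >> h.py <<'E'
def boards(a,C):
    h=cv2.cvtColor(a,cv2.COLOR_BGR2HSV);nw=((h[...,1]<70)|(a.max(2)<80)).astype(np.uint8)
    n,l,st,ce=cv2.connectedComponentsWithStats(nw)
    for i in range(1,n):
        if 800<st[i,4]<15000:
            W=np.array([onz("",p,.006,C)[:2] for p in np.argwhere(l==i)[:,::-1]],np.float32)*1000
            print(st[i],cv2.minAreaRect(W))
E
python3 - <<'E'
from h import *
s=read_state();print(s["tool_pos"],s["opening"],np.degrees(yaw()))
C=cam("wrist");np.savez("w9.npz",K=C[0],E=C[1]);a=snap("wrist","w9")
boards(a,C)
for p in((.457,.362),(.5357,.2888)):
    u=proj("",(*p,.02),C).astype(int);print(u);modpose(a,C,tuple(u),60)
plan((.457,.362,.05),np.radians(-41.6),6)
E
```

```text
[0.4595 0.3592 0.1206] 0.05712223648832817 -41.04668615864983
[ 180   15  117  131 9500] ((488.09246826171875, 476.331298828125), (67.86507415771484, 61.18457794189453), 20.391647338867188)
[ 415  204   87   75 4040] ((535.8721923828125, 287.4493713378906), (44.8062629699707, 57.21195983886719), 33.19743347167969)
[ 281  206   70   62 3980] ((456.434814453125, 361.2757873535156), (47.5155143737793, 51.64386749267578), 48.05138397216797)
[314 241]
sink c [0.4563 0.3646] size [36.3 38.9] [(49.0, [-20.9, 20.6]), (139.0, [-27.9, 23.4])]
[463 246]
sink c [0.5325 0.2943] size [35.  48.4] [(33.2, [-20.4, 21.0]), (123.2, [-32.7, 20.0])]
n=6 xyz=[0.006, -0.034, 0.59] rot=0.017 | total tool-frame units [0.04, -0.2, 3.54] dyaw -0.51 tilt 0.13 j6 1.36 t 53.2 F [-0.9 -0.   0.1]
```

Emit:
apply_moves:
  xyz:
    - [0,-0.03,0.6]
    - [0,-0.03,0.6]
    - [0,-0.03,0.6]
    - [0,-0.03,0.6]
    - [0,-0.03,0.6]
    - [0,-0.03,0.6]
    - [0,0,0.5]
    - [0,0,0.5]
    - [0,0,0.5]
    - [0,0,0.25]
    - [0,0,0]
    - [0,0,0]
  rot:
    - [0,0,0]
    - [0,0,0]
    - [0,0,0]
    - [0,0,0]
    - [0,0,0]
    - [0,0,0]
    - [0,0,0]
    - [0,0,0]
    - [0,0,0]
    - [0,0,0]
    - [0,0,0]
    - [0,0,0]

```text
time: 54.45
tool_pos: [0.4577, 0.3625, 0.0149]
ee_rot: [0.91, 0.414, 0.0, -0.0]
contact_force: [-0.1, 0.3, -0.3]
opening: 0.0572
grip_force: 0.0
```

Emit:
apply_moves:
  xyz:
    - [0,0,0]
    - [0,0,0]
    - [0,0,0]
    - [0,0,0]
    - [0,0,0]
    - [0,0,0]
    - [0,0,-0.6]
    - [0,0,-1]
    - [0,0,-1]
    - [0,0,-1]
    - [0,0,-1.0]
    - [0,0,-0.5]
    - [0,0,0]
  rot:
    - [0,0,0]
    - [0,0,0]
    - [0,0,0]
    - [0,0,0]
    - [0,0,0]
    - [0,0,0]
    - [0,0,0]
    - [0,0,0]
    - [0,0,0]
    - [0,0,0]
    - [0,0,0]
    - [0,0,0]
    - [0,0,0]
  fingers: 1

```text
time: 55.75
tool_pos: [0.4582, 0.3629, 0.1184]
ee_rot: [0.91, 0.414, 0.002, -0.0]
contact_force: [0.1, 0.2, -1.8]
opening: 0.0341
grip_force: 30.0
```

```bash
python3 - <<'E'
from h import *
s=read_state();print(s["tool_pos"],s["opening"],np.degrees(yaw()))
plan((.5626,-.1317,.115),np.radians(-2.1),30)
E
```

```text
[0.4582 0.3629 0.1184] 0.034095438350490635 -41.11904438690364
n=30 xyz=[-0.711, 0.482, 0.004] rot=-0.260 | total tool-frame units [-15.2, 20.19, 0.13] dyaw 39.02 tilt 0.20 j6 1.37 t 55.8 F [ 0.1  0.2 -1.8]
```

Emit:
apply_moves:
  xyz:
    - [-0.71,0.48,0]
    - [-0.71,0.48,0]
    - [-0.71,0.48,0]
    - [-0.71,0.48,0]
    - [-0.71,0.48,0]
    - [-0.71,0.48,0]
    - [-0.71,0.48,0]
    - [-0.71,0.48,0]
    - [-0.71,0.48,0]
    - [-0.71,0.48,0]
    - [-0.71,0.48,0]
    - [-0.71,0.48,0]
    - [-0.71,0.48,0]
    - [-0.71,0.48,0]
    - [-0.71,0.48,0]
  rot:
    - [0,0,-0.26]
    - [0,0,-0.26]
    - [0,0,-0.26]
    - [0,0,-0.26]
    - [0,0,-0.26]
    - [0,0,-0.26]
    - [0,0,-0.26]
    - [0,0,-0.26]
    - [0,0,-0.26]
    - [0,0,-0.26]
    - [0,0,-0.26]
    - [0,0,-0.26]
    - [0,0,-0.26]
    - [0,0,-0.26]
    - [0,0,-0.26]

```text
time: 57.25
tool_pos: [0.4658, 0.1057, 0.1156]
ee_rot: [0.827, 0.562, -0.001, -0.001]
contact_force: [-0.4, 0.4, -0.8]
opening: 0.0338
grip_force: 30.0
```

Emit:
apply_moves:
  xyz:
    - [-0.71,0.48,0]
    - [-0.71,0.48,0]
    - [-0.71,0.48,0]
    - [-0.71,0.48,0]
    - [-0.71,0.48,0]
    - [-0.71,0.48,0]
    - [-0.71,0.48,0]
    - [-0.71,0.48,0]
    - [-0.71,0.48,0]
    - [-0.71,0.48,0]
    - [-0.71,0.48,0]
    - [-0.71,0.48,0]
    - [-0.71,0.48,0]
    - [-0.71,0.48,0]
    - [-0.71,0.48,0]
    - [0,0,0.5]
    - [0,0,0.5]
    - [0,0,0]
    - [0,0,0]
  rot:
    - [0,0,-0.26]
    - [0,0,-0.26]
    - [0,0,-0.26]
    - [0,0,-0.26]
    - [0,0,-0.26]
    - [0,0,-0.26]
    - [0,0,-0.26]
    - [0,0,-0.26]
    - [0,0,-0.26]
    - [0,0,-0.26]
    - [0,0,-0.26]
    - [0,0,-0.26]
    - [0,0,-0.26]
    - [0,0,-0.26]
    - [0,0,-0.26]
    - [0,0,0]
    - [0,0,0]
    - [0,0,0]
    - [0,0,0]

```text
time: 59.15
tool_pos: [0.5596, -0.1305, 0.0958]
ee_rot: [0.72, 0.694, -0.0, -0.001]
contact_force: [-0.2, -0.4, -0.9]
opening: 0.0337
grip_force: 30.0
```

```bash
python3 - <<'E'
from h import *
s=read_state();print(s["tool_pos"],s["opening"],np.degrees(yaw()))
plan((.5626,-.1317,.0405),np.radians(-2.1),7)
E
```

```text
[ 0.5596 -0.1305  0.0958] 0.03373956033903146 -2.0896268591142313
n=7 xyz=[-0.008, 0.023, 0.395] rot=0.000 | total tool-frame units [-0.06, 0.16, 2.77] dyaw -0.01 tilt 0.13 j6 -0.21 t 59.1 F [-0.2 -0.4 -0.9]
```

Emit:
apply_moves:
  xyz:
    - [-0.01,0.02,0.4]
    - [-0.01,0.02,0.4]
    - [-0.01,0.02,0.4]
    - [-0.01,0.02,0.4]
    - [-0.01,0.02,0.4]
    - [0,0.02,0.4]
    - [0,0.02,0.35]
    - [0,0,0]
    - [0,0,0]
  rot:
    - [0,0,0]
    - [0,0,0]
    - [0,0,0]
    - [0,0,0]
    - [0,0,0]
    - [0,0,0]
    - [0,0,0]
    - [0,0,0]
    - [0,0,0]

```text
time: 60.05
tool_pos: [0.5633, -0.1325, 0.0416]
ee_rot: [0.72, 0.694, 0.0, -0.0]
contact_force: [-0.4, 0.3, -1.1]
opening: 0.0339
grip_force: 30.0
```

Emit:
apply_moves:
  xyz:
    - [0,0,0]
    - [0,0,0]
    - [0,0,0]
    - [0,0,0]
    - [0,0,-0.5]
    - [0,0,-1]
    - [0,0,-1]
    - [0,0,-1]
    - [0,0,-0.5]
    - [0,0,0]
  rot:
    - [0,0,0]
    - [0,0,0]
    - [0,0,0]
    - [0,0,0]
    - [0,0,0]
    - [0,0,0]
    - [0,0,0]
    - [0,0,0]
    - [0,0,0]
    - [0,0,0]
  fingers: -0.25

```text
time: 61.05
tool_pos: [0.5644, -0.1328, 0.1237]
ee_rot: [0.72, 0.694, 0.001, 0.002]
contact_force: [0.3, -0.5, -0.2]
opening: 0.0573
grip_force: 0.0
```

```bash
python3 - <<'E'
from h import *
s=read_state();print(s["tool_pos"],s["opening"],np.degrees(yaw()))
plan((.538,.285,.12),np.radians(-57),28)
E
```

```text
[ 0.5644 -0.1328  0.1237] 0.05726214041341536 -2.1214998493783797
n=28 xyz=[0.657, -0.414, 0.006] rot=0.392 | total tool-frame units [20.83, -2.09, 0.16] dyaw -54.88 tilt 0.23 j6 -0.21 t 61.0 F [ 0.3 -0.5 -0.2]
```

Emit:
apply_moves:
  xyz:
    - [0.66,-0.41,0]
    - [0.66,-0.41,0]
    - [0.66,-0.41,0]
    - [0.66,-0.41,0]
    - [0.66,-0.41,0]
    - [0.66,-0.41,0]
    - [0.66,-0.41,0]
    - [0.66,-0.41,0]
    - [0.66,-0.41,0]
    - [0.66,-0.41,0]
    - [0.66,-0.41,0]
    - [0.66,-0.41,0]
    - [0.66,-0.41,0]
    - [0.66,-0.41,0]
  rot:
    - [0,0,0.39]
    - [0,0,0.39]
    - [0,0,0.39]
    - [0,0,0.39]
    - [0,0,0.39]
    - [0,0,0.39]
    - [0,0,0.39]
    - [0,0,0.39]
    - [0,0,0.39]
    - [0,0,0.39]
    - [0,0,0.39]
    - [0,0,0.39]
    - [0,0,0.39]
    - [0,0,0.39]

```text
time: 62.45
tool_pos: [0.4992, 0.074, 0.1207]
ee_rot: [0.864, 0.504, -0.001, -0.0]
contact_force: [1.3, -0.5, 0.4]
opening: 0.0566
grip_force: 0.0
```

Emit:
apply_moves:
  xyz:
    - [0.66,-0.41,0]
    - [0.66,-0.41,0]
    - [0.66,-0.41,0]
    - [0.66,-0.41,0]
    - [0.66,-0.41,0]
    - [0.66,-0.41,0]
    - [0.66,-0.41,0]
    - [0.66,-0.41,0]
    - [0.66,-0.41,0]
    - [0.66,-0.41,0]
    - [0.66,-0.41,0]
    - [0.66,-0.41,0]
    - [0.66,-0.41,0]
    - [0.66,-0.41,0]
    - [0,0,0]
    - [0,0,0]
  rot:
    - [0,0,0.39]
    - [0,0,0.39]
    - [0,0,0.39]
    - [0,0,0.39]
    - [0,0,0.39]
    - [0,0,0.39]
    - [0,0,0.39]
    - [0,0,0.39]
    - [0,0,0.39]
    - [0,0,0.39]
    - [0,0,0.39]
    - [0,0,0.39]
    - [0,0,0.39]
    - [0,0,0.39]
    - [0,0,0]
    - [0,0,0]

```text
time: 64.05
tool_pos: [0.5377, 0.2851, 0.1207]
ee_rot: [0.958, 0.287, -0.001, 0.0]
contact_force: [-0.1, -0.8, -0.5]
opening: 0.0571
grip_force: 0.0
```

```bash
python3 - <<'E'
from h import *
s=read_state();print(s["tool_pos"],s["opening"],np.degrees(yaw()))
C=cam("wrist");np.savez("w10.npz",K=C[0],E=C[1]);a=snap("wrist","w10")
boards(a,C)
for p in((.5357,.2885),):
    u=proj("",(*p,.02),C).astype(int);print(u);modpose(a,C,tuple(u),50)
plan((.5357,.2885,.05),np.radians(-57.0),6)
E
```

```text
[0.5377 0.2851 0.1207] 0.05706305727745402 -56.65282860773702
[   0   99  105  109 9726] ((481.17144775390625, 477.4383850097656), (71.41686248779297, 70.76568603515625), 20.819154739379883)
[ 268  145   73   60 4206] ((570.0961303710938, 319.7801513671875), (42.16440200805664, 51.88848114013672), 33.37014389038086)
[314 241]
sink c [0.5595 0.3127] size [ 8.8 33.3] [(33.4, [-8.0, 0.9]), (123.4, [-25.2, 25.7])]
n=6 xyz=[0.004, -0.035, 0.591] rot=0.011 | total tool-frame units [0.03, -0.21, 3.55] dyaw -0.32 tilt 0.12 j6 1.46 t 64.1 F [-0.4 -0.5 -0.1]
```

The last module was knocked aside to about (0.570, 0.320), so I'll re-measure it there.

```bash
python3 - <<'E'
from h import *
d=np.load("w10.npz");C=(d["K"],d["E"]);a=cv2.imread("pics/w10.png");modpose(a,C,(304,175),45)
plan((.5705,.3195,.05),np.radians(-56.6),7)
E
```

```text
sink c [0.569  0.3217] size [34.5 38.9] [(33.4, [-20.1, 20.9]), (123.4, [-27.8, 23.6])]
n=7 xyz=[0.333, -0.078, 0.506] rot=-0.002 | total tool-frame units [2.33, -0.55, 3.54] dyaw 0.08 tilt 0.12 j6 1.46 t 64.1 F [-0.4 -0.5 -0.1]
```

Emit:
apply_moves:
  xyz:
    - [0.33,-0.08,0.5]
    - [0.33,-0.08,0.5]
    - [0.33,-0.08,0.5]
    - [0.33,-0.08,0.5]
    - [0.33,-0.08,0.5]
    - [0.33,-0.08,0.5]
    - [0.33,-0.08,0.5]
    - [0,0,0]
    - [0,0,0.5]
    - [0,0,0.5]
    - [0,0,0.5]
    - [0,0,0.3]
    - [0,0,0]
    - [0,0,0]
  rot:
    - [0,0,0]
    - [0,0,0]
    - [0,0,0]
    - [0,0,0]
    - [0,0,0]
    - [0,0,0]
    - [0,0,0]
    - [0,0,0]
    - [0,0,0]
    - [0,0,0]
    - [0,0,0]
    - [0,0,0]
    - [0,0,0]
    - [0,0,0]

```text
time: 65.5
tool_pos: [0.571, 0.3203, 0.0157]
ee_rot: [0.958, 0.286, 0.0, -0.0]
contact_force: [0.7, -0.2, 0.8]
opening: 0.0571
grip_force: 0.0
```

Emit:
apply_moves:
  xyz:
    - [0,0,0]
    - [0,0,0]
    - [0,0,0]
    - [0,0,0]
    - [0,0,0]
    - [0,0,0]
    - [0,0,-0.6]
    - [0,0,-1]
    - [0,0,-1]
    - [0,0,-1]
    - [0,0,-1.0]
    - [0,0,-0.5]
    - [0,0,0]
  rot:
    - [0,0,0]
    - [0,0,0]
    - [0,0,0]
    - [0,0,0]
    - [0,0,0]
    - [0,0,0]
    - [0,0,0]
    - [0,0,0]
    - [0,0,0]
    - [0,0,0]
    - [0,0,0]
    - [0,0,0]
    - [0,0,0]
  fingers: 1

```text
time: 66.8
tool_pos: [0.5717, 0.3208, 0.1196]
ee_rot: [0.958, 0.286, 0.002, -0.0]
contact_force: [0.3, 0.3, -1.5]
opening: 0.0335
grip_force: 30.0
```

```bash
python3 - <<'E'
from h import *
s=read_state();print(s["tool_pos"],s["opening"],np.degrees(yaw()))
plan((.5648,-.0717,.115),np.radians(-2.1),28)
E
```

```text
[0.5717 0.3208 0.1196] 0.033533047648550196 -56.7177097457454
n=28 xyz=[-0.635, 0.357, 0.007] rot=-0.390 | total tool-frame units [-11.06, 16.22, 0.2] dyaw 54.62 tilt 0.20 j6 1.48 t 66.8 F [ 0.3  0.3 -1.5]
```

Emit:
apply_moves:
  xyz:
    - [-0.635,0.355,0]
    - [-0.635,0.355,0]
    - [-0.635,0.355,0]
    - [-0.635,0.355,0]
    - [-0.635,0.355,0]
    - [-0.635,0.355,0]
    - [-0.635,0.355,0]
    - [-0.635,0.355,0]
    - [-0.635,0.355,0]
    - [-0.635,0.355,0]
    - [-0.635,0.355,0]
    - [-0.635,0.355,0]
    - [-0.635,0.355,0]
    - [-0.635,0.355,0]
  rot:
    - [0,0,-0.39]
    - [0,0,-0.39]
    - [0,0,-0.39]
    - [0,0,-0.39]
    - [0,0,-0.39]
    - [0,0,-0.39]
    - [0,0,-0.39]
    - [0,0,-0.39]
    - [0,0,-0.39]
    - [0,0,-0.39]
    - [0,0,-0.39]
    - [0,0,-0.39]
    - [0,0,-0.39]
    - [0,0,-0.39]

```text
time: 68.2
tool_pos: [0.5182, 0.1245, 0.1165]
ee_rot: [0.863, 0.505, -0.001, -0.0]
contact_force: [-0.2, 0.2, -1.4]
opening: 0.0339
grip_force: 30.0
```

Emit:
apply_moves:
  xyz:
    - [-0.635,0.355,0]
    - [-0.635,0.355,0]
    - [-0.635,0.355,0]
    - [-0.635,0.355,0]
    - [-0.635,0.355,0]
    - [-0.635,0.355,0]
    - [-0.635,0.355,0]
    - [-0.635,0.355,0]
    - [-0.635,0.355,0]
    - [-0.635,0.355,0]
    - [-0.635,0.355,0]
    - [-0.635,0.355,0]
    - [-0.635,0.355,0]
    - [-0.635,0.355,0]
    - [0,0,0.5]
    - [0,0,0.5]
    - [0,0,0]
    - [0,0,0]
  rot:
    - [0,0,-0.39]
    - [0,0,-0.39]
    - [0,0,-0.39]
    - [0,0,-0.39]
    - [0,0,-0.39]
    - [0,0,-0.39]
    - [0,0,-0.39]
    - [0,0,-0.39]
    - [0,0,-0.39]
    - [0,0,-0.39]
    - [0,0,-0.39]
    - [0,0,-0.39]
    - [0,0,-0.39]
    - [0,0,-0.39]
    - [0,0,0]
    - [0,0,0]
    - [0,0,0]
    - [0,0,0]

```text
time: 70.0
tool_pos: [0.562, -0.0711, 0.0968]
ee_rot: [0.72, 0.694, -0.001, -0.001]
contact_force: [0.1, 0.0, -0.9]
opening: 0.0337
grip_force: 30.0
```

```bash
python3 - <<'E'
from h import *
s=read_state();print(s["tool_pos"],s["opening"],np.degrees(yaw()))
plan((.5648,-.0717,.0405),np.radians(-2.1),7)
E
```

```text
[ 0.562  -0.0711  0.0968] 0.0337207604415286 -2.0989075624588303
n=7 xyz=[-0.004, 0.021, 0.402] rot=0.000 | total tool-frame units [-0.03, 0.15, 2.81] dyaw -0.00 tilt 0.13 j6 -0.11 t 70.0 F [ 0.1  0.  -0.9]
```

Emit:
apply_moves:
  xyz:
    - [0,0.02,0.4]
    - [0,0.02,0.4]
    - [0,0.02,0.4]
    - [0,0.02,0.4]
    - [0,0.02,0.4]
    - [0,0.02,0.4]
    - [0,0,0.4]
    - [0,0,0]
    - [0,0,0]
  rot:
    - [0,0,0]
    - [0,0,0]
    - [0,0,0]
    - [0,0,0]
    - [0,0,0]
    - [0,0,0]
    - [0,0,0]
    - [0,0,0]
    - [0,0,0]

```text
time: 70.9
tool_pos: [0.5652, -0.0719, 0.0414]
ee_rot: [0.72, 0.694, -0.0, -0.0]
contact_force: [-0.2, -1.1, -1.6]
opening: 0.0339
grip_force: 30.0
```

Emit:
apply_moves:
  xyz:
    - [0,0,0]
    - [0,0,0]
    - [0,0,0]
    - [0,0,0]
    - [0,0,-0.5]
    - [0,0,-1]
    - [0,0,-1]
    - [0,0,-1]
    - [0,0.35,-1]
    - [0,0.35,-1]
    - [0,0.35,-1]
    - [0,0.35,-1]
    - [0,0.35,-1]
    - [0,0,0]
    - [0,0,0]
  rot:
    - [0,0,0]
    - [0,0,0]
    - [0,0,0]
    - [0,0,0]
    - [0,0,0]
    - [0,0,0]
    - [0,0,0]
    - [0,0,0]
    - [0,0,0]
    - [0,0,0]
    - [0,0,0]
    - [0,0,0]
    - [0,0,0]
    - [0,0,0]
    - [0,0,0]
  fingers: -0.25

```text
time: 72.4
tool_pos: [0.5998, -0.0731, 0.2118]
ee_rot: [0.72, 0.694, 0.0, 0.0]
contact_force: [0.9, 0.6, -0.3]
opening: 0.057
grip_force: 0.0
```

```bash
python3 - <<'E'
from h import *
s=read_state();print(s["tool_pos"],s["opening"],np.degrees(yaw()))
C=cam("wrist");np.savez("w11.npz",K=C[0],E=C[1]);a=snap("wrist","w11");b=snap("scene","sc11")
v=np.hstack([cv2.resize(a[:330,150:490],(412,400),interpolation=2),cv2.resize(b[130:330,210:400],(380,400),interpolation=2)])
cv2.imwrite("pics/v11.png",v)
plan((.5955,-.19,.12),np.radians(-2.1))
E
```

```text
[ 0.5998 -0.0731  0.2118] 0.057008887840951206 -2.1197903236591578
n=8 xyz=[-0.732, 0.007, 0.566] rot=-0.001 | total tool-frame units [-5.85, 0.05, 4.52] dyaw 0.02 tilt 0.15 j6 -0.10 t 72.5 F [0.3 0.6 0.5]
```

View pics/v11.png

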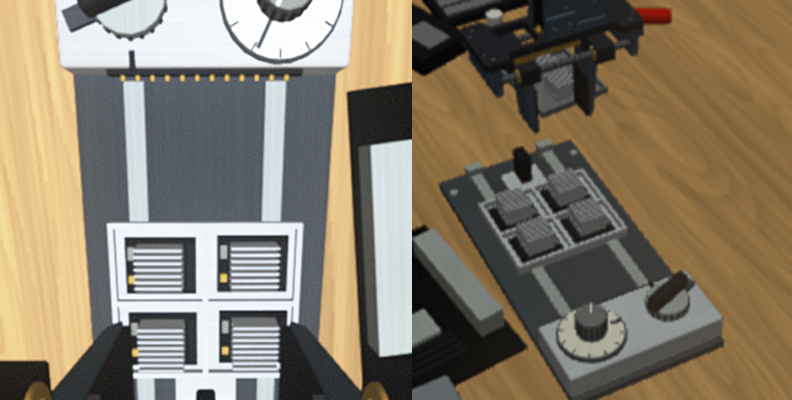

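All four modules sit flat and square in their nests, the carriage is out and the collar is released. Next I'll push the carriage home.

Emit:
apply_moves:
  xyz:
    - [-0.75,0.01,0.57]
    - [-0.75,0.01,0.57]
    - [-0.75,0.01,0.57]
    - [-0.75,0.01,0.57]
    - [-0.75,0.01,0.57]
    - [-0.75,0.01,0.57]
    - [-0.75,0.01,0.57]
    - [-0.75,0.01,0.57]
    - [0,0,0.9]
    - [0,0,0.9]
    - [0,0,0.9]
    - [0,0,0.8]
    - [0,0,0]
    - [0,0,0]
  rot:
    - [0,0,0]
    - [0,0,0]
    - [0,0,0]
    - [0,0,0]
    - [0,0,0]
    - [0,0,0]
    - [0,0,0]
    - [0,0,0]
    - [0,0,0]
    - [0,0,0]
    - [0,0,0]
    - [0,0,0]
    - [0,0,0]
    - [0,0,0]

```text
time: 73.9
tool_pos: [0.5974, -0.1935, 0.0503]
ee_rot: [0.72, 0.694, 0.0, -0.0]
contact_force: [0.7, -0.7, 0.3]
opening: 0.057
grip_force: 0.0
```

Emit:
apply_moves:
  xyz:
    - [0,0,0]
    - [0,0,0]
    - [0,0,0]
    - [0,0,0]
    - [0,0,0]
    - [0,0,0]
    - [0,0,0]
    - [0,0,0]
    - [0,0,0]
  rot:
    - [0,0,0]
    - [0,0,0]
    - [0,0,0]
    - [0,0,0]
    - [0,0,0]
    - [0,0,0]
    - [0,0,0]
    - [0,0,0]
    - [0,0,0]
  fingers: 1

```text
time: 74.8
tool_pos: [0.595, -0.193, 0.0505]
ee_rot: [0.72, 0.694, -0.002, -0.002]
contact_force: [-5.2, -0.2, 4.9]
opening: 0.0159
grip_force: 30.0
```

Emit:
apply_moves:
  xyz:
    - [0.2,-0.1,0]
    - [0.35,0,0]
    - [0.35,0,0]
    - [0.35,0,0]
    - [0.35,0,0]
    - [0.35,0,0]
    - [0.35,0,0]
    - [0.35,0,0]
    - [0.35,0,0]
    - [0.35,0,0]
    - [0.35,0,0]
    - [0.35,0,0]
    - [0.35,0,0]
    - [0.3,0,0]
    - [0,0,0]
  rot:
    - [0,0,0]
    - [0,0,0]
    - [0,0,0]
    - [0,0,0]
    - [0,0,0]
    - [0,0,0]
    - [0,0,0]
    - [0,0,0]
    - [0,0,0]
    - [0,0,0]
    - [0,0,0]
    - [0,0,0]
    - [0,0,0]
    - [0,0,0]
    - [0,0,0]

```text
time: 76.3
tool_pos: [0.5983, -0.0973, 0.0505]
ee_rot: [0.72, 0.694, 0.0, -0.001]
contact_force: [-4.5, 2.5, 4.6]
opening: 0.0159
grip_force: 30.0
```

Emit:
apply_moves:
  xyz:
    - [0.1,0,0]
    - [0.1,0,0]
    - [0.1,0,0]
    - [0.1,0,0]
    - [0,0,0]
  rot:
    - [0,0,0]
    - [0,0,0]
    - [0,0,0]
    - [0,0,0]
    - [0,0,0]

```text
time: 76.8
tool_pos: [0.5985, -0.093, 0.0506]
ee_rot: [0.72, 0.694, -0.002, 0.001]
contact_force: [-5.6, -7.7, 4.5]
opening: 0.0155
grip_force: 30.0
```

Emit:
apply_moves:
  xyz:
    - [0.1,0,0]
    - [0.1,0,0]
    - [0,0,0]
  rot:
    - [0,0,0]
    - [0,0,0]
    - [0,0,0]

```text
time: 77.1
tool_pos: [0.5985, -0.0929, 0.0506]
ee_rot: [0.719, 0.695, -0.004, 0.003]
contact_force: [-6.3, -19.4, 4.7]
opening: 0.016
grip_force: 30.0
```

Emit:
apply_moves:
  xyz:
    - [-0.1,0,0]
    - [-0.05,0,0]
    - [0,0,0]
    - [0,0,0]
    - [0,0,0]
    - [0,0,0]
    - [0,0,-0.5]
    - [0,0,-1]
    - [0,0,-1]
    - [0,0,-1]
    - [0,0,0]
  rot:
    - [0,0,0]
    - [0,0,0]
    - [0,0,0]
    - [0,0,0]
    - [0,0,0]
    - [0,0,0]
    - [0,0,0]
    - [0,0,0]
    - [0,0,0]
    - [0,0,0]
    - [0,0,0]
  fingers: -0.25

```text
time: 78.2
tool_pos: [0.6014, -0.0904, 0.1242]
ee_rot: [0.72, 0.694, 0.002, 0.003]
contact_force: [0.1, 0.1, 0.3]
opening: 0.0568
grip_force: 0.0
```

```bash
python3 - <<'E'
from h import *
s=read_state();print(s["tool_pos"],s["opening"],np.degrees(yaw()))
plan_abs((.5588,.1038,.11),np.radians(-71)-yaw(),16)
E
```

```text
[ 0.6014 -0.0904  0.1242] 0.05678750472994904 -2.1176141306787057
n=16 xyz=[0.452, -0.481, 0.043] rot=0.861 | total tool-frame units [9.63, -2.49, 0.68] dyaw -68.88 tilt 0.42 j6 -0.13 t 78.2 F [0.1 0.1 0.3]
```

Emit:
apply_moves:
  xyz:
    - [0.45,-0.48,0.04]
    - [0.45,-0.48,0.04]
    - [0.45,-0.48,0.04]
    - [0.45,-0.48,0.04]
    - [0.45,-0.48,0.04]
    - [0.45,-0.48,0.04]
    - [0.45,-0.48,0.04]
    - [0.45,-0.48,0.04]
    - [0.45,-0.48,0.04]
    - [0.45,-0.48,0.04]
    - [0.45,-0.48,0.04]
    - [0.45,-0.48,0.04]
    - [0.45,-0.48,0.04]
    - [0.45,-0.48,0.04]
    - [0.45,-0.48,0.04]
    - [0.45,-0.48,0.04]
    - [0,0,0]
    - [0,0,0]
  rot:
    - [0,0,0.86]
    - [0,0,0.86]
    - [0,0,0.86]
    - [0,0,0.86]
    - [0,0,0.86]
    - [0,0,0.86]
    - [0,0,0.86]
    - [0,0,0.86]
    - [0,0,0.86]
    - [0,0,0.86]
    - [0,0,0.86]
    - [0,0,0.86]
    - [0,0,0.86]
    - [0,0,0.86]
    - [0,0,0.86]
    - [0,0,0.86]
    - [0,0,0]
    - [0,0,0]

```text
time: 80.0
tool_pos: [0.5558, 0.1032, 0.1071]
ee_rot: [0.986, 0.167, -0.001, 0.0]
contact_force: [0.5, -0.7, -0.5]
opening: 0.057
grip_force: 0.0
```

```bash
python3 - <<'E'
from h import *
plan((.558,.1038,.065),np.radians(-71),6)
E
```

```text
n=6 xyz=[0.02, 0.001, 0.351] rot=0.007 | total tool-frame units [0.12, 0.01, 2.11] dyaw -0.21 tilt 0.08 j6 1.40 t 80.0 F [ 0.5 -0.7 -0.5]
```

Emit:
apply_moves:
  xyz:
    - [0.02,0,0.35]
    - [0.02,0,0.35]
    - [0.02,0,0.35]
    - [0.02,0,0.35]
    - [0.02,0,0.35]
    - [0.02,0,0.35]
    - [0,0,0]
  rot:
    - [0,0,0]
    - [0,0,0]
    - [0,0,0]
    - [0,0,0]
    - [0,0,0]
    - [0,0,0]
    - [0,0,0]

```text
time: 80.7
tool_pos: [0.5579, 0.104, 0.0645]
ee_rot: [0.986, 0.166, -0.001, -0.0]
contact_force: [-0.3, 0.3, -0.2]
opening: 0.0571
grip_force: 0.0
```

Emit:
apply_moves:
  xyz:
    - [0,0,0]
    - [0,0,0]
    - [0,0,0]
    - [0,0,0]
    - [0,0,0]
    - [0,0,0]
    - [0,0,0]
    - [0,0,0]
    - [0,0,0]
  rot:
    - [0,0,0]
    - [0,0,0]
    - [0,0,0]
    - [0,0,0]
    - [0,0,0]
    - [0,0,0]
    - [0,0,0]
    - [0,0,0]
    - [0,0,0]
  fingers: 1

```text
time: 81.6
tool_pos: [0.5588, 0.1038, 0.0659]
ee_rot: [0.986, 0.166, 0.0, 0.0]
contact_force: [0.2, -3.1, 1.5]
opening: 0.0135
grip_force: 30.0
```

Emit:
apply_moves:
  xyz:
    - [0,0,0]
    - [0,0,0]
    - [0,0,0]
    - [0,0,0]
    - [0,0,0]
    - [0,0,0]
    - [0,0,0]
    - [0,0,0]
    - [0,0,0]
    - [0,0,0]
    - [0,0,0]
    - [0,0,0]
    - [0,0,0]
    - [0,0,0]
    - [0,0,0]
    - [0,0,0]
    - [0,0,0]
    - [0,0,0]
    - [0,0,0]
    - [0,0,0]
  rot:
    - [0,0,-0.7]
    - [0,0,-0.7]
    - [0,0,-0.7]
    - [0,0,-0.7]
    - [0,0,-0.7]
    - [0,0,-0.7]
    - [0,0,-0.7]
    - [0,0,-0.7]
    - [0,0,-0.7]
    - [0,0,-0.7]
    - [0,0,-0.7]
    - [0,0,-0.7]
    - [0,0,-0.7]
    - [0,0,-0.7]
    - [0,0,-0.7]
    - [0,0,-0.7]
    - [0,0,-0.7]
    - [0,0,-0.7]
    - [0,0,-0.7]
    - [0,0,0]

```text
time: 83.6
tool_pos: [0.5582, 0.1042, 0.0659]
ee_rot: [0.734, 0.679, -0.0, -0.0]
contact_force: [-0.7, -1.2, 2.1]
opening: 0.0138
grip_force: 30.0
```

```bash
python3 - <<'E'
from h import *
s=read_state();print(s["tool_pos"],s["moment"],s["contact_force"],s["opening"],s["grip_force"],np.degrees(yaw()))
E
```

```text
[0.5582 0.1042 0.0659] [-0.335   0.3092  0.0632] [-0.6686 -1.1899  2.1077] 0.013841451761963938 29.998203814029694 -4.44037094868171
```

Emit:
apply_moves:
  xyz:
    - [0,0,0]
    - [0,0,0]
    - [0,0,0]
    - [0,0,0]
  rot:
    - [0,0,-0.25]
    - [0,0,-0.25]
    - [0,0,-0.15]
    - [0,0,0]

```text
time: 84.0
tool_pos: [0.5582, 0.1042, 0.0658]
ee_rot: [0.715, 0.699, -0.0, -0.0]
contact_force: [-2.5, -1.3, 5.0]
opening: 0.0137
grip_force: 30.1
```

```bash
python3 - <<'E'
from h import *
s=read_state();print(s["tool_pos"],s["moment"],s["contact_force"],np.degrees(yaw()))
E
```

```text
[0.5582 0.1042 0.0658] [-0.3275  0.5828 -0.5363] [-2.4982 -1.3447  4.9657] -1.257226181406681
```

Emit:
apply_moves:
  xyz:
    - [0,0,0]
    - [0,0,0]
    - [0,0,0]
    - [0,0,0]
    - [0,0,0]
    - [0,0,-0.5]
    - [0,0,-1]
    - [0,0,-1]
    - [0,0,0]
  rot:
    - [0,0,0.1]
    - [0,0,0]
    - [0,0,0]
    - [0,0,0]
    - [0,0,0]
    - [0,0,0]
    - [0,0,0]
    - [0,0,0]
    - [0,0,0]
  fingers: -0.25

```text
time: 84.9
tool_pos: [0.5609, 0.1045, 0.1191]
ee_rot: [0.717, 0.697, 0.003, 0.002]
contact_force: [0.5, -0.3, 0.4]
opening: 0.057
grip_force: 0.0
```

```bash
python3 - <<'E'
from h import *
s=read_state();print(s["tool_pos"],s["opening"],np.degrees(yaw()))
d=np.load("w3.npz");C=(d["K"],d["E"]);f=lambda u:(u[0]/1.8+130,u[1]/1.8)
t=onz("",f((419,90)),.055,C)[:2]-[.6526,.1006];k=onz("",f((383,11)),.053,C)[:2]-[.6526,.1006]
print("tip",t,np.degrees(np.arctan2(t[1],t[0])),"tick",np.degrees(np.arctan2(k[1],k[0])))
t=onz("wrist",(0,0),.0)
plan((.6526,.1006,.11),np.radians(30),10)
C=cam("wrist");np.savez("w12.npz",K=C[0],E=C[1]);a=snap("wrist","w12")
print(proj("",(.6526,.1006,.053),C))
E
```

```text
[0.5609 0.1045 0.1191] 0.05696453271126386 -1.6679748015033669
tip [-0.015  -0.0304] -116.23312416722246 tick 178.87547527016514
n=10 xyz=[-0.121, 0.449, 0.049] rot=-0.633 | total tool-frame units [-0.06, 4.59, 0.49] dyaw 31.67 tilt 0.40 j6 0.19 t 84.9 F [ 0.5 -0.3  0.4]
[463.6276 258.8824]
```

Emit:
apply_moves:
  xyz:
    - [-0.12,0.45,0.05]
    - [-0.12,0.45,0.05]
    - [-0.12,0.45,0.05]
    - [-0.12,0.45,0.05]
    - [-0.12,0.45,0.05]
    - [-0.12,0.45,0.05]
    - [-0.12,0.45,0.05]
    - [-0.12,0.45,0.05]
    - [-0.12,0.45,0.05]
    - [-0.12,0.45,0.05]
    - [0,0,0]
    - [0,0,0]
  rot:
    - [0,0,-0.63]
    - [0,0,-0.63]
    - [0,0,-0.63]
    - [0,0,-0.63]
    - [0,0,-0.63]
    - [0,0,-0.63]
    - [0,0,-0.63]
    - [0,0,-0.63]
    - [0,0,-0.63]
    - [0,0,-0.63]
    - [0,0,0]
    - [0,0,0]

```text
time: 86.15
tool_pos: [0.6497, 0.1001, 0.1047]
ee_rot: [0.502, 0.865, -0.001, -0.001]
contact_force: [-0.6, -0.3, 0.5]
opening: 0.0569
grip_force: 0.0
```

```bash
python3 - <<'E'
from h import *
s=read_state();print(s["tool_pos"],s["opening"],np.degrees(yaw()))
plan((.6526,.1006,.066),None,6)
E
```

```text
[0.6497 0.1001 0.1047] 0.0569446975728149 29.767102876478784
n=6 xyz=[-0.009, 0.024, 0.322] rot=0.000 | total tool-frame units [-0.05, 0.14, 1.93] dyaw 0.00 tilt 0.12 j6 -0.38 t 86.2 F [-0.6 -0.3  0.5]
```

Emit:
apply_moves:
  xyz:
    - [0,0.02,0.32]
    - [0,0.02,0.32]
    - [0,0.02,0.32]
    - [0,0.02,0.32]
    - [0,0.02,0.32]
    - [0,0.02,0.32]
    - [0,0,0]
  rot:
    - [0,0,0]
    - [0,0,0]
    - [0,0,0]
    - [0,0,0]
    - [0,0,0]
    - [0,0,0]
    - [0,0,0]

```text
time: 86.85
tool_pos: [0.6519, 0.1014, 0.066]
ee_rot: [0.501, 0.865, -0.001, -0.001]
contact_force: [-0.4, 0.5, -0.4]
opening: 0.0572
grip_force: 0.0
```

Emit:
apply_moves:
  xyz:
    - [0,0,0]
    - [0,0,0]
    - [0,0,0]
    - [0,0,0]
    - [0,0,0]
    - [0,0,0]
    - [0,0,0]
  rot:
    - [0,0,0]
    - [0,0,0]
    - [0,0,0]
    - [0,0,0]
    - [0,0,0]
    - [0,0,0]
    - [0,0,0]
  fingers: 1

```text
time: 87.55
tool_pos: [0.6526, 0.1013, 0.0677]
ee_rot: [0.501, 0.865, 0.0, 0.0]
contact_force: [-0.5, -1.3, 3.0]
opening: 0.033
grip_force: 30.0
```

Emit:
apply_moves:
  xyz:
    - [0,0,0]
    - [0,0,0]
    - [0,0,0]
    - [0,0,0]
    - [0,0,0]
    - [0,0,0]
    - [0,0,0]
    - [0,0,0]
    - [0,0,0]
    - [0,0,0]
    - [0,0,0]
    - [0,0,0]
    - [0,0,0]
    - [0,0,0]
    - [0,0,0]
    - [0,0,0]
    - [0,0,0]
    - [0,0,0]
    - [0,0,0]
    - [0,0,0]
  rot:
    - [0,0,0.69]
    - [0,0,0.69]
    - [0,0,0.69]
    - [0,0,0.69]
    - [0,0,0.69]
    - [0,0,0.69]
    - [0,0,0.69]
    - [0,0,0.69]
    - [0,0,0.69]
    - [0,0,0.69]
    - [0,0,0.69]
    - [0,0,0.69]
    - [0,0,0.69]
    - [0,0,0.69]
    - [0,0,0.69]
    - [0,0,0.69]
    - [0,0,0.69]
    - [0,0,0.69]
    - [0,0,0.69]
    - [0,0,0]

```text
time: 89.55
tool_pos: [0.6538, 0.1013, 0.0677]
ee_rot: [0.89, 0.456, 0.001, 0.001]
contact_force: [2.0, -1.4, 1.6]
opening: 0.0331
grip_force: 30.0
```

Emit:
apply_moves:
  xyz:
    - [0,0,0]
    - [0,0,0]
    - [0,0,0]
    - [0,0,0]
    - [0,0,0]
    - [0,0,-0.5]
    - [0,0,-1]
    - [-0.4,0,-1]
    - [-0.8,0,-1]
    - [-0.8,0,-1]
    - [-0.8,0,-1]
    - [-0.5,0,-0.8]
    - [0,0,0]
    - [0,0,0]
  rot:
    - [0,0,0]
    - [0,0,0]
    - [0,0,0]
    - [0,0,0]
    - [0,0,0]
    - [0,0,0]
    - [0,0,0]
    - [0,0,0]
    - [0,0,0]
    - [0,0,0]
    - [0,0,0]
    - [0,0,0]
    - [0,0,0]
    - [0,0,0]
  fingers: -0.25

```text
time: 90.95
tool_pos: [0.6142, 0.0481, 0.1935]
ee_rot: [0.89, 0.456, 0.0, -0.0]
contact_force: [0.8, -0.4, -0.1]
opening: 0.0568
grip_force: 0.0
```

```bash
python3 - <<'E'
from h import *
s=read_state();print(s["tool_pos"],s["opening"],np.degrees(yaw()))
C=cam("wrist");np.savez("w13.npz",K=C[0],E=C[1]);a=snap("wrist","w13");b=snap("scene","sc13")
print(proj("",(.6526,.1006,.053),C))
v=np.hstack([cv2.resize(a[:,:],(533,400),interpolation=2),cv2.resize(b[200:340,220:380],(267,234))[:400] if 0 else cv2.resize(b[200:360,250:357],(267,400),interpolation=2)])
cv2.imwrite("pics/v13.png",v)
E
```

```text
[0.6142 0.0481 0.1935] 0.05684816029925314 -35.73173666510487
[320.484  147.4222]
```

View pics/v13.png

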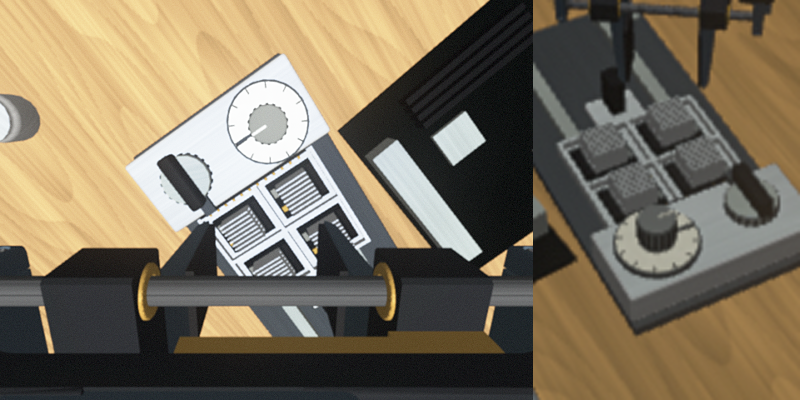

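The picture shows the pointer lying on the zero tick near (237,145), the collar's tongue over the carriage edge at (205,212), and all four modules seated. I'll check the dial angle numerically with a ring sample.

```bash
python3 - <<'E'
from h import *
d=np.load("w13.npz");C=(d["K"],d["E"]);g=cv2.cvtColor(cv2.imread("pics/w13.png"),cv2.COLOR_BGR2GRAY).astype(np.float32)
c=np.array([.6530,.1010])
for z,r in((.0555,.021),(.0555,.024),(.0555,.027),(.0535,.030),(.0535,.033),(.0535,.035)):
    A=np.arange(-230,-130,1.);v=np.array([cv2.getRectSubPix(g,(1,1),tuple(map(float,proj("",(*(c+r*np.array([np.cos(t),np.sin(t)])),z),C))))[0,0] for t in np.radians(A)])
    w=np.clip(np.median(v)-v-15,0,None);print(r,A[np.argmin(v)],v.min(),(w*A).sum()/max(w.sum(),1),"dark at",A[w>25].tolist())
E
```

```text
0.021 -180.0 108.12715 -180.50042402948134 dark at [-184.0, -183.0, -182.0, -181.0, -180.0, -179.0, -178.0, -177.0]
0.024 -181.0 102.71718 -180.58333056429103 dark at [-184.0, -183.0, -182.0, -181.0, -180.0, -179.0, -178.0, -177.0]
0.027 -180.0 102.2877 -180.4616761673476 dark at [-184.0, -183.0, -182.0, -181.0, -180.0, -179.0, -178.0, -177.0]
0.03 -180.0 101.59114 -180.4054882643521 dark at [-184.0, -183.0, -182.0, -181.0, -180.0, -179.0, -178.0, -177.0]
0.033 -180.0 99.189125 -182.19753429780187 dark at [-211.0, -210.0, -183.0, -182.0, -181.0, -180.0, -179.0, -178.0, -151.0]
0.035 -180.0 89.70629 -180.97421556198228 dark at [-211.0, -210.0, -183.0, -182.0, -181.0, -180.0, -179.0, -178.0, -151.0, -150.0]
```

```bash
python3 -c "
from h import *
print(job_done())"
```

```text
the job is handed in; nothing more can be done
None
```

I finished every step in order and handed the job in at about 91 s; the hand-in gave no pass or fail verdict, but the last pictures and force readings showed the modules seated, the carriage home, the collar locked and the dial within about 0.03 rad of zero.

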